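# Click piston rods into a spring-clip rack in length order

### The arm

A 6-joint arm with a two-finger parallel gripper is mounted at the origin on a cart in front of the work surface, level with it; the furniture and walls round the work are solid. World frame = base frame: x ahead of the robot, y to its left, z up, the work surface at z = 0. Lengths are in m, angles in rad, forces in N, time in s.
With the tool pointing down it reaches from about 0.35 to 0.775 m from the base axis. Payload 5.5 kg.
Tool frame: the origin (TCP) lies at the very end of the fingers, on their centre line; the grasp point (between the pads) lies hold_point_z behind it (hold_point_z is the distance from the TCP to the grasp point, in m); x points along the fingers, y is the direction in which the jaws open and shut, and the axes are right-handed (so a half turn about x gives the same grasp; the last joint's range is limited). The gripper opens to 85 mm and grips with 20 to 120 N. Pads are 22 mm wide; open, the fingers measure 114 mm over their backs; the gripper's body (76 mm by 85 mm) begins 54 mm behind the grasp point. The pads swing forward as they close: fully open they stand 13 mm farther back than shut.
Start: joints at [-0.14, 0.313, 0.046, 1.304, 0, 1.431], TCP at [0.575, -0, 0.209] pointing down, gripper open.
Joint ranges: [-2.76, 2.76], [-0.86, 1.69], [-1.03, 1.26], [-2.2, 2.34], [-1.47, 1.5], [-3.14, 3.14]. Speed limits (rad/s): [2.57, 2.57, 3.14, 3.14, 3.14, 3.14].

### API

Orientations are given as a unit quaternion [w, x, y, z].
In Python, from workcell import * gives the robot as it stands. The module is installed in compiled form; this text tells all that it offers.
- The arm moves only by the tool step_arm, never from a script. Its argument "targets" is a list of rows, each a list of 3 entries, a list of its own where there are three numbers: the turn, a rotation vector about the tool's x, y, z in degrees, then the shift along the tool's x, y, z in cm, then the finger opening in cm, from 0 to 8.54. A call has exactly 10 rows; each row shifts and turns the commanded pose from where the row before left it, along the tool's axes as they then stand; what a row does not reach is not made up. A row lasts 1/10 s, in which the tool goes at most 50 mm and 8.59 degrees, less where a joint would pass 70% of its speed; a pose out of reach is approached as far as the arm can. A call with a gripper value outside its range is refused whole. The fingers move at their own pace and stop on an object; "force" is the grip in N (left out, the last holds). Time passes only in rows, so rows that do not move let the fingers close, or fill a call up. It gives the time, the measured TCP pose, the force and the opening at its end, in the units of the state.
- get_state(): the state, without advancing time (a new reading comes with each control period).
- read_camera(name): name is "scene" or "side" or "wrist"; returns the picture (384x512x3 uint8, red, green, blue); there is no depth.
- camera_model(name): a dict with "fx", "fy", "cx", "cy" (pixels), "xyz" and "rotation" of the camera in the world; the wrist camera has in their place "T_tool_cam" (4x4, takes a point from camera to tool coordinates, whose origin is the TCP and whose axes are the tool frame's). Camera axes: x right, y down, z forward; pixel columns grow to the right and rows downward; lengths in m; the calibration is good to about 2 mm. A picture is of the moment at which its call begins: read the wrist's pose just before it. camera_model takes no time and is no camera call.
- hand_in(): hands the job in, once; it reports no verdict.
Trained networks look in the newest picture that a camera, given by its name, has taken for a name from the list of things; names that differ only in an ending like _2 or _b are one class to them, and where a whole thing is asked for, a point or a joint stands for the part that bears it (a point fixed in the world has none). Each returns a list of dicts, best first, with "p" (0 to 1); they miss things now and then, are a little off and sometimes report something else, mostly with a low value. They report only what shows in the picture. A call takes as long as a camera call.
- find_in(camera, label): "extent" ([left, top, width, height] in pixels, round what is visible of it).
- silhouettes(camera, label): "mask" (384x512 bool, what is visible of it) and "extent" ([left, top, width, height] in pixels, round what is visible of it).
The state is a dict: "clock": time; "joint_pos": joint angles; "qvel": joint speeds; "tau": joint torques, N m; "tcp_pos": TCP position; "orientation": TCP orientation; "wrist_force": force on the tool from outside, world axes, zero at the start; "ft_torque": the same for the moment, N m; "finger_gap": finger opening in m.
Only numpy, scipy, OpenCV 4.12 (cv2) and the standard library are available. Lean on these libraries where they do the work, as an engineer would, in place of code of your own. Each camera call takes 0.05 s, during which the arm holds its last target.

### The job

Put the two loose chromed piston rods away in the rod rack, in order of length: the shortest rod is already clipped at one end of the rack, so the shorter of the two loose rods goes into the clips next to it and the longest rod into the clips at the far end. Lay each rod across both rails with its plain shank centred between them (the threaded end may point either way), press it straight down until it clicks fully home under the spring jaws, and let go.

Things in the scene. Friction and masses are not known exactly. Their poses are not given: they have to be found in the camera images.
- rack: Fixed aluminium rod rack. Origin on the bench under its centre. Two rails along its y at x = -38 and +38 mm (12 mm wide, 206 long, tops 37 high); fingers go down in the 64 mm gap between them. Stations at y = +70, 0, -70 mm; rods lie along x. +70 holds the shortest rod (100 mm, fixed); 0 and -70 are free. Low end ties, 21 mm high, join the rails at y = -95 and +95.
- seat_mid (a point): Free station next to the short rod: where the centre of a fully home rod lies, midway between the rails, 50 mm above the bench. Axes as the rack (rod along x). A clip on each rail: rubber seat 42 mm high, two steel spring jaws forming a funnel, mouth 31 mm wide at height 74, throat 12.6 mm at 61 mm. Pushed straight down, a rod spreads them (about 15 N) and snaps in as it meets the seat.
- seat_far (a point): Free station at the other end of the rack from the short rod, with the same two clips (70 mm beyond seat_mid). The point is where the centre of a fully home rod lies, midway between the rails, 50 mm above the bench. Axes as the rack (rod along x).
- medium_mid (a point): Shorter of the two loose rods: chromed, 16 mm thick, 128 mm long with its threaded end, 0.2 kg, lying on the bench. The point is the middle of its plain shank (110 mm long), half-way up, 8 mm above the bench at the start. Its y axis runs along the rod; the thin threaded end (18 mm) is at -y. z is up.
- long_mid (a point): Longest rod, the longer of the two loose ones: chromed, 16 mm thick, 180 mm long with its threaded end, 0.27 kg, lying on the bench. The point is the middle of its plain shank (162 mm long), half-way up, 8 mm above the bench at the start. Its y axis runs along the rod; the thin threaded end (18 mm) is at -y. z is up.

How it is judged:
At the end, for the whole second after the job is handed in: The 128 mm rod lies clicked in at the station next to the short rod and the 180 mm rod at the far station, each with the middle of its shank within 15 mm (horizontally) of the station's point, no more than 5 mm above the fully home height, and within 10 degrees of the rack's x axis (horizontal distance between medium_mid and seat_mid below 0.015 m and z of medium_mid in the frame of seat_mid below 0.005 m and angle between the y axis of medium_mid and the x axis of seat_mid, either way round below 0.17 rad and horizontal distance between long_mid and seat_far below 0.015 m and z of long_mid in the frame of seat_far below 0.005 m and angle between the y axis of long_mid and the x axis of seat_far, either way round below 0.17 rad); the robot touches nothing.
It also fails if it takes over 58 s, if anything falls off the work surface, if the arm or the gripper's body presses on something with over 40 N, if the wrist force passes 120 N, or if a joint passes its speed limit or range.

## Working session

There is one attempt and no reset: what is moved stays moved. The work goes in short steps, Python scripts to look and compute and a tool call to move; the robot and the scene stay as the last step left them, time stands still between calls to the robot, and variables do not carry over. Pictures are saved under pics/ and viewed, and the job is handed in when it is done.

Besides the shell and the picture viewer there is one more tool, called after "Call:" by a JSON object that holds its "method" and its "body". step_arm: Moves the arm, as the interface text tells. Its arguments: {"type":"object","properties":{"targets":{"type":"array","items":{"type":"array"}},"force":{"type":"number"}},"required":["targets"]}

```bash
mkdir -p pics
python3 - <<'E'
from workcell import *
import cv2
s=get_state();print(s)
for n in ["scene","side","wrist"]:
    im=read_camera(n);cv2.imwrite(f"pics/{n}0.png",im[:,:,::-1]);print(n,camera_model(n))
E
```

```text
{'clock': 0.0, 'joint_pos': array([-1.39614503e-01,  3.14004744e-01,  4.49747092e-02,  1.30362279e+00,
       -7.27369381e-06,  1.43121492e+00]), 'qvel': array([-1.86324214e-03, -4.01005067e-04, -8.59456794e-04, -3.08462273e-05,
        6.16381223e-04,  1.46055223e-03]), 'tau': array([-2.90074182e-03, -4.80629075e+01,  2.98531097e+01,  1.95313990e-02,
       -3.83516899e-04, -4.27451073e-05]), 'tcp_pos': array([5.74435229e-01, 5.90286360e-05, 2.07904714e-01]), 'orientation': array([ 0.49946887,  0.49961097,  0.50051415, -0.50040514]), 'wrist_force': array([0.25228914, 0.46367589, 1.08973798]), 'ft_torque': array([-0.04694468,  0.01035099, -0.00779666]), 'finger_gap': 0.08513540446912764}
scene {'fx': 392.11798655975093, 'fy': 392.11798655975093, 'cx': 260.77493139886764, 'cy': 192.70167017537415, 'xyz': array([0.09334445, 0.66878796, 0.40853959]), 'rotation': array([ 0.14466882, -0.24399742,  0.80127779, -0.52677329])}
side {'fx': 384.60446353562213, 'fy': 384.60446353562213, 'cx': 259.7508457830821, 'cy': 190.81469637688298, 'xyz': array([0.48441558, 0.71895389, 0.49540971]), 'rotation': array([ 0.00911357, -0.01472502,  0.8634152 , -0.5041967 ])}
wrist {'fx': 267.5921463288378, 'fy': 267.5921463288378, 'cx': 259.61730859800156, 'cy': 190.34983680619854, 'T_tool_cam': array([[-6.87964104e-04, -2.80359161e-01,  9.59894925e-01,
        -1.63741575e-01],
       [ 9.99999566e-01,  4.10788688e-04,  8.36687595e-04,
        -3.19852897e-04],
       [-6.28887009e-04,  9.59895084e-01,  2.80358756e-01,
        -7.15629553e-02],
       [ 0.00000000e+00,  0.00000000e+00,  0.00000000e+00,
         1.00000000e+00]])}
```

```bash
python3 -c "
import workcell
print([x for x in dir(workcell) if x[0]!='_'], getattr(workcell,'hold_point_z',None))
import cv2,numpy as np
a=[cv2.imread(f'pics/{n}0.png') for n in ['scene','side','wrist']]
"
```

```text
['MotionError', 'camera_model', 'find_in', 'get_state', 'hand_in', 'hold_point_z', 'read_camera', 'silhouettes'] 0.0187
```

View pics/scene0.png

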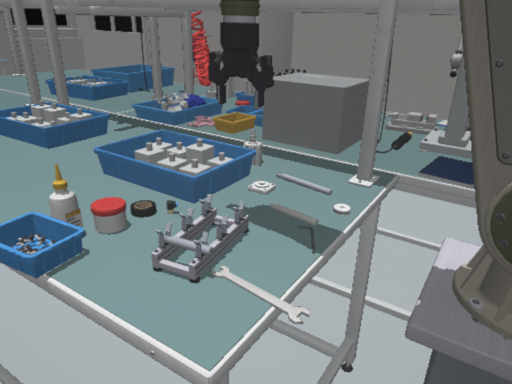

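View pics/side0.png

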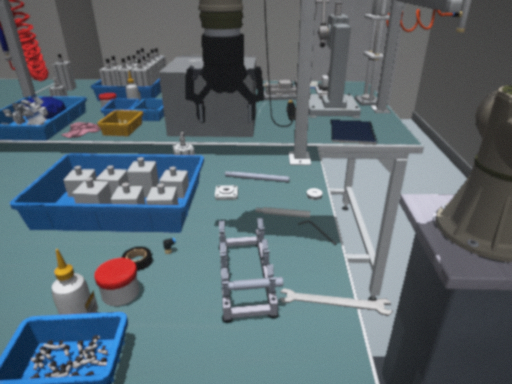

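View pics/wrist0.png

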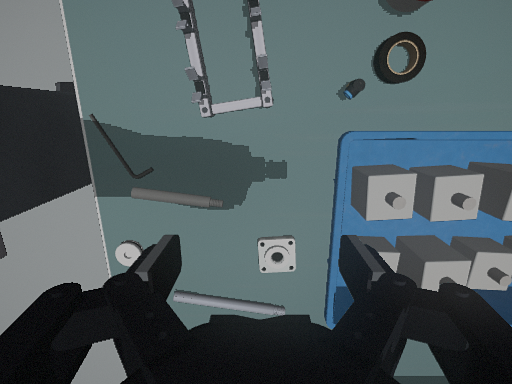

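```bash
cat > h.py <<'E'
import numpy as np, cv2
from scipy.spatial.transform import Rotation as R
from workcell import *
def q2R(q): return R.from_quat([q[1],q[2],q[3],q[0]]).as_matrix()
def cam(name,s=None):
    m=camera_model(name); K=np.array([[m['fx'],0,m['cx']],[0,m['fy'],m['cy']],[0,0,1]])
    if 'xyz' in m:
        Rm=np.array(m['rotation']); Rm=q2R(Rm) if Rm.shape==(4,) else Rm
        return K,Rm,np.array(m['xyz'])
    T=np.eye(4);T[:3,:3]=q2R(s['orientation']);T[:3,3]=s['tcp_pos'];T=T@m['T_tool_cam']
    return K,T[:3,:3],T[:3,3]
def proj(c,P):
    K,Rm,t=c;p=(np.atleast_2d(P)-t)@Rm@K.T;return p[:,:2]/p[:,2:]
def back(c,uv,z):
    K,Rm,t=c;uv=np.atleast_2d(uv).astype(float)
    d=np.c_[uv,np.ones(len(uv))]@np.linalg.inv(K).T@Rm.T
    return t+d*((z-t[2])/d[:,2])[:,None]
E
python3 - <<'E'
from h import *
s=get_state()
print(q2R(s['orientation']).round(3))
for n in ["wrist","side","scene"]:
    c=cam(n,s)
    im=read_camera(n)
    for l in ["medium_mid","long_mid","rack"]:
        for d in silhouettes(n,l)[:3]:
            m=d['mask'].astype(np.uint8);pts=np.argwhere(m)[:,::-1].astype(np.float32)
            print(n,l,round(d['p'],2),d['extent'],len(pts))
            if l!="rack" and len(pts)>20:
                (cx,cy),(w,h),a=r=cv2.minAreaRect(pts);b=cv2.boxPoints(r)
                if np.linalg.norm(b[0]-b[1])>np.linalg.norm(b[1]-b[2]): b=np.roll(b,-1,0)
                e=np.array([(b[0]+b[1])/2,(b[2]+b[3])/2]);P=back(c,e,.008)
                print('  ',e.round(1).tolist(),P.round(4).tolist(),'L',np.linalg.norm(P[0]-P[1]).round(4))
                np.save(f"m_{n}_{l}.npy",m)
            elif l=='rack': np.save(f"m_{n}_{l}.npy",m)
E
```

```text
[[-0.001  1.    -0.   ]
 [ 0.    -0.    -1.   ]
 [-1.    -0.001 -0.   ]]
wrist medium_mid 0.88 [132.0, 187.3, 90.7, 20.8] 963
   [[130.89999389648438, 191.89999389648438], [222.3000030517578, 203.5]] [[0.3916, -0.037, 0.008], [0.5207, -0.0543, 0.008]] L 0.1303
wrist long_mid 0.77 [175.3, 290.2, 110.3, 23.7] 1217
   [[172.8000030517578, 296.5], [284.29998779296875, 311.0]] [[0.4353, -0.2119, 0.008], [0.6146, -0.2397, 0.008]] L 0.1815
wrist rack 0.57 [171.8, 0.0, 100.8, 115.8] 3740
side medium_mid 0.78 [254.1, 208.0, 56.5, 9.0] 396
   [[255.0, 208.3000030517578], [310.1000061035156, 213.60000610351562]] [[0.5232, -0.059, 0.008], [0.3935, -0.0402, 0.008]] L 0.1311
side long_mid 0.73 [223.9, 171.5, 64.9, 12.2] 395
   [[224.89999389648438, 172.60000610351562], [288.0, 179.60000610351562]] [[0.6163, -0.2454, 0.008], [0.44, -0.2088, 0.008]] L 0.1801
side rack 0.75 [215.5, 219.4, 66.0, 106.9] 2880
scene medium_mid 0.7 [273.2, 203.9, 43.2, 22.4] 320
   [[270.70001220703125, 204.6999969482422], [317.1000061035156, 222.6999969482422]] [[0.5215, -0.0543, 0.008], [0.392, -0.0365, 0.008]] L 0.1307
scene long_mid 0.64 [151.9, 192.0, 96.4, 89.6] 3845
   [[237.10000610351562, 195.1999969482422], [159.0, 274.8999938964844]] [[0.6184, -0.0519, 0.008], [0.5306, 0.2931, 0.008]] L 0.356
scene long_mid 0.52 [274.6, 169.7, 58.8, 23.5] 358
   [[276.20001220703125, 173.39999389648438], [330.79998779296875, 191.60000610351562]] [[0.6178, -0.2408, 0.008], [0.4369, -0.2126, 0.008]] L 0.1831
scene rack 0.63 [149.6, 193.0, 97.0, 90.1] 3880
```

Run:
```python
import cv2
a=cv2.imread('pics/side0.png')[205:330,205:330];cv2.imwrite('pics/sz.png',cv2.resize(a,None,fx=5,fy=5,interpolation=2)[:600])
a=cv2.imread('pics/scene0.png')[180:300,140:300];cv2.imwrite('pics/cz.png',cv2.resize(a,None,fx=5,fy=5,interpolation=2))
a=cv2.imread('pics/wrist0.png')[0:150,150:350];b=cv2.imread('pics/wrist0.png')[180:330,110:310]
cv2.imwrite('pics/wz.png',cv2.resize(cv2.hconcat([a,b]),None,fx=2,fy=2,interpolation=2))
```

```text
(no output)
```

View pics/sz.png

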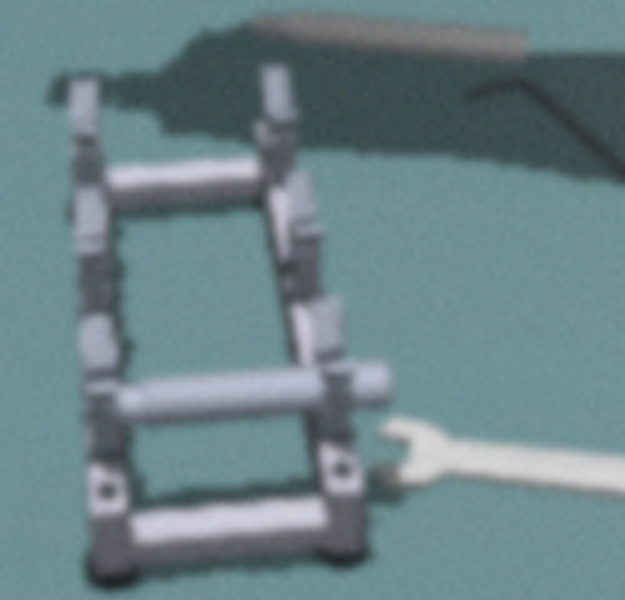

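View pics/cz.png

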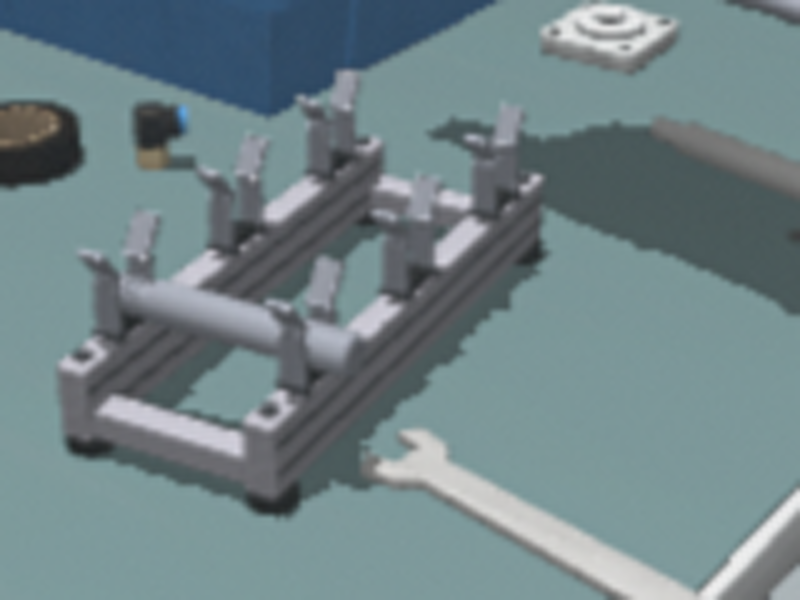

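View pics/wz.png

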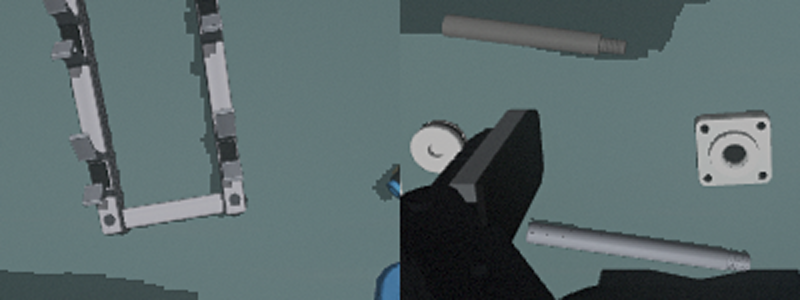

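Run:
```python
from h import *
s=get_state()
for n,uv in [("wrist",[(204.5,110),(267.5,100)]),("scene",[(140+83/5,180+356/5),(140+270/5,180+410/5)]),("side",[(205+108/5,205+490/5),(205+343/5,205+468/5)])]:
    c=cam(n,s);P=back(c,np.array(uv),.037);print(n,P.round(4).tolist(),np.linalg.norm(P[0]-P[1]))
c=cam("side",s);print("hexkey",back(c,[(205+515/5,205+80/5),(205+470/5,205+97/5),(338,240)],.003).round(3).tolist())
```

```text
wrist [[0.5088, 0.074, 0.037], [0.5844, 0.0855, 0.037]] 0.07642895720565485
scene [[0.5532, 0.274, 0.037], [0.4783, 0.2618, 0.037]] 0.0759321192231913
side [[0.5533, 0.2736, 0.037], [0.4782, 0.2615, 0.037]] 0.07604866121530392
hexkey [[0.4, -0.016, 0.003], [0.421, -0.002, 0.003], [0.342, 0.054, 0.003]]
```

```bash
cat >> h.py <<'E'
def tgt(s,xyz,yaw):
    """print error: needed tool-frame (total) rotvec deg and tool shift cm from measured pose; yaw=jaw dir (deg)"""
    Rc=q2R(s['orientation']); a=np.radians(yaw)
    y=np.array([np.cos(a),np.sin(a),0]);x=np.array([0,0,-1.]);Rt=np.c_[x,y,np.cross(x,y)]
    rv=R.from_matrix(Rc.T@Rt).as_rotvec(degrees=True); d=np.array(xyz)-s['tcp_pos']
    return rv,Rc,Rt,d
def plan(s,xyz,yaw,n,nrot=None):
    rv,Rc,Rt,d=tgt(s,xyz,yaw); nrot=nrot or n
    print('total rot',rv.round(2),'d world mm',(d*1e3).round(1),'tool shift now cm',(Rc.T@d*100).round(2),'in target axes cm',(Rt.T@d*100).round(2))
    for i in range(n):
        Ri=Rc@R.from_rotvec(rv*min(i,nrot)/nrot,degrees=True).as_matrix()
        print(i,(Ri.T@(d/n)*100).round(2).tolist(), (rv/nrot).round(2).tolist() if i<nrot else 0)
E
python3 - <<'E'
from h import *
s=get_state();plan(s,[.4467,-.0447,.12],82.2,10)
E
```

```text
total rot [-8.22e+01  1.00e-02 -1.00e-02] d world mm [-128.4  -44.7  -88.9] tool shift now cm [  8.89 -12.84   4.47] in target axes cm [  8.89  -6.17 -12.11]
0 [0.89, -1.28, 0.45] [-8.22, 0.0, -0.0]
1 [0.89, -1.33, 0.26] [-8.22, 0.0, -0.0]
2 [0.89, -1.36, 0.07] [-8.22, 0.0, -0.0]
3 [0.89, -1.35, -0.13] [-8.22, 0.0, -0.0]
4 [0.89, -1.32, -0.32] [-8.22, 0.0, -0.0]
5 [0.89, -1.26, -0.51] [-8.22, 0.0, -0.0]
6 [0.89, -1.18, -0.68] [-8.22, 0.0, -0.0]
7 [0.89, -1.07, -0.84] [-8.22, 0.0, -0.0]
8 [0.89, -0.93, -0.99] [-8.22, 0.0, -0.0]
9 [0.89, -0.78, -1.11] [-8.22, 0.0, -0.0]
```

Call:
{"method": "step_arm", "body": {"targets": [[[-8.2, 0, 0], [0.9, -1.28, 0.45], 4.5], [[-8.2, 0, 0], [0.9, -1.33, 0.26], 4.5], [[-8.2, 0, 0], [0.9, -1.36, 0.07], 4.5], [[-8.2, 0, 0], [0.9, -1.35, -0.13], 4.5], [[-8.2, 0, 0], [0.9, -1.32, -0.32], 4.5], [[-8.2, 0, 0], [0.9, -1.26, -0.5], 4.5], [[-8.2, 0, 0], [0.9, -1.18, -0.7], 4.5], [[-8.2, 0, 0], [0.9, -1.07, -0.84], 4.5], [[-8.2, 0, 0], [0.9, -0.93, -1.0], 4.5], [[-8.2, 0, 0], [0.9, -0.78, -1.1], 4.5]]}}

```text
clock: 1.75
tcp_pos: [0.4462, -0.0447, 0.1186]
orientation: [0.706, 0.047, 0.705, -0.047]
wrist_force: [-0.0, 0.4, -0.4]
finger_gap: 0.045
```

Run:
```python
from h import *
s=get_state();print(s['joint_pos'].round(3),s['clock'])
im=read_camera("wrist");c=cam("wrist",s)
cv2.imwrite("pics/w1.png",im[:,:,::-1])
for d in silhouettes("wrist","medium_mid")[:2]:
    m=d['mask'].astype(np.uint8);pts=np.argwhere(m)[:,::-1].astype(np.float32)
    r=cv2.minAreaRect(pts);b=cv2.boxPoints(r)
    if np.linalg.norm(b[0]-b[1])>np.linalg.norm(b[1]-b[2]): b=np.roll(b,-1,0)
    e=np.array([(b[0]+b[1])/2,(b[2]+b[3])/2]);P=back(c,e,.008)
    print(d['p'],e.round(1).tolist(),P.round(4).tolist(),'L',np.linalg.norm(P[0]-P[1]).round(4))
plan(s,[.4467,-.0447,.004],82.2,4)
```

```text
[-0.279  0.121 -0.428  1.022 -0.    -0.145] 1.75
0.87 [[260.0, 131.0], [260.0, 247.0]] [[0.3935, -0.0369, 0.008], [0.5216, -0.054, 0.008]] L 0.1292
total rot [0.14 0.03 0.01] d world mm [   0.5   -0.  -114.6] tool shift now cm [1.146e+01 1.000e-02 5.000e-02] in target axes cm [11.46  0.    0.05]
0 [2.87, 0.0, 0.01] [0.04, 0.01, 0.0]
1 [2.87, 0.0, 0.01] [0.04, 0.01, 0.0]
2 [2.87, 0.0, 0.01] [0.04, 0.01, 0.0]
3 [2.87, 0.0, 0.01] [0.04, 0.01, 0.0]
```

View pics/w1.png

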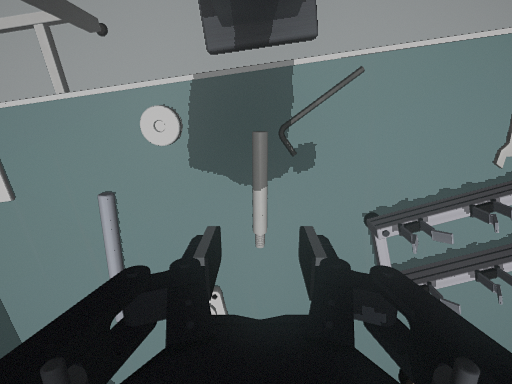

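Call:
{"method": "step_arm", "body": {"targets": [[[0, 0, 0], [2.9, 0, 0.05], 4.5], [[0, 0, 0], [2.9, 0, 0.05], 4.5], [[0, 0, 0], [2.9, 0, 0], 4.5], [[0, 0, 0], [1.8, 0, 0], 4.5], [[0, 0, 0], [0.9, 0, 0], 4.5], [[0, 0, 0], [0, 0, 0], 0.8], [[0, 0, 0], [0, 0, 0], 0.8], [[0, 0, 0], [0, 0, 0], 0.8], [[0, 0, 0], [0, 0, 0], 0.8], [[0, 0, 0], [0, 0, 0], 0.8]], "force": 100}}

```text
clock: 2.85
tcp_pos: [0.4482, -0.0448, 0.0055]
orientation: [0.706, 0.049, 0.705, -0.05]
wrist_force: [-0.8, 0.0, -0.4]
finger_gap: 0.008
```

Run:
```python
from h import *
s=get_state();print(s['clock'],s['tcp_pos'],s['wrist_force'],s['finger_gap'])
im=read_camera("wrist");cv2.imwrite("pics/w2.png",im[:,:,::-1])
im=read_camera("side");cv2.imwrite("pics/s2.png",cv2.resize(im[150:270,200:360,::-1],None,fx=5,fy=5))
```

```text
2.85 [ 0.44824919 -0.044805    0.00551994] [-0.83132106  0.01953278 -0.43671327] 0.008031387757875466
```

View pics/w2.png

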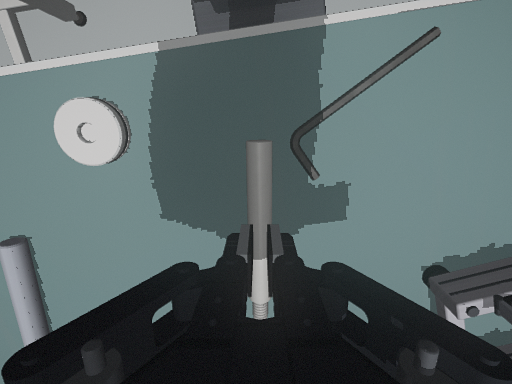

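View pics/s2.png

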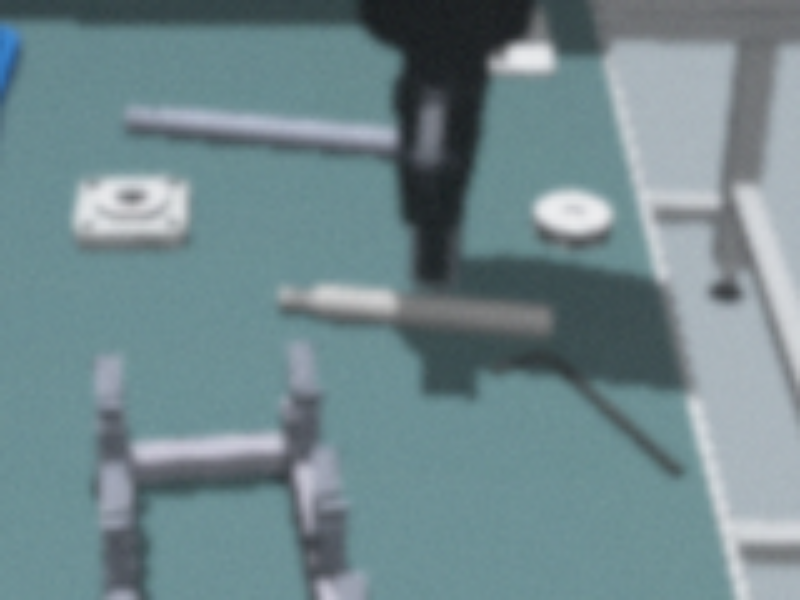

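Run:
```python
from h import *
s=get_state();c=cam("wrist",s);Rc=q2R(s['orientation'])
im=cv2.imread("pics/w2.png")
for x in [0,-.005,-.01,-.0187,-.03]:
  for y in [-.004,.004]:
    for z in [-.011,.011]:
      p=proj(c,s['tcp_pos']+Rc@np.array([x,y,z]))[0];print(x,y,z,p.round(1))
# rod edges rows
g=im[:,:,1]
cv2.imwrite("pics/w2z.png",cv2.resize(im[200:330,180:340],None,fx=4.6,fy=4.6,interpolation=2))
```

```text
0 -0.004 -0.011 [252.8 208.9]
0 -0.004 0.011 [253.  239.6]
0 0.004 -0.011 [265.1 208.9]
0 0.004 0.011 [264.9 239.6]
-0.005 -0.004 -0.011 [252.6 211.6]
-0.005 -0.004 0.011 [252.8 243.1]
-0.005 0.004 -0.011 [265.3 211.7]
-0.005 0.004 0.011 [265.  243.1]
-0.01 -0.004 -0.011 [252.4 214.5]
-0.01 -0.004 0.011 [252.6 246.8]
-0.01 0.004 -0.011 [265.4 214.6]
-0.01 0.004 0.011 [265.2 246.8]
-0.0187 -0.004 -0.011 [252. 220.]
-0.0187 -0.004 0.011 [252.3 253.7]
-0.0187 0.004 -0.011 [265.7 220. ]
-0.0187 0.004 0.011 [265.5 253.7]
-0.03 -0.004 -0.011 [251.4 228.1]
-0.03 -0.004 0.011 [251.7 263.8]
-0.03 0.004 -0.011 [266.1 228.1]
-0.03 0.004 0.011 [265.9 263.9]
```

View pics/w2z.png

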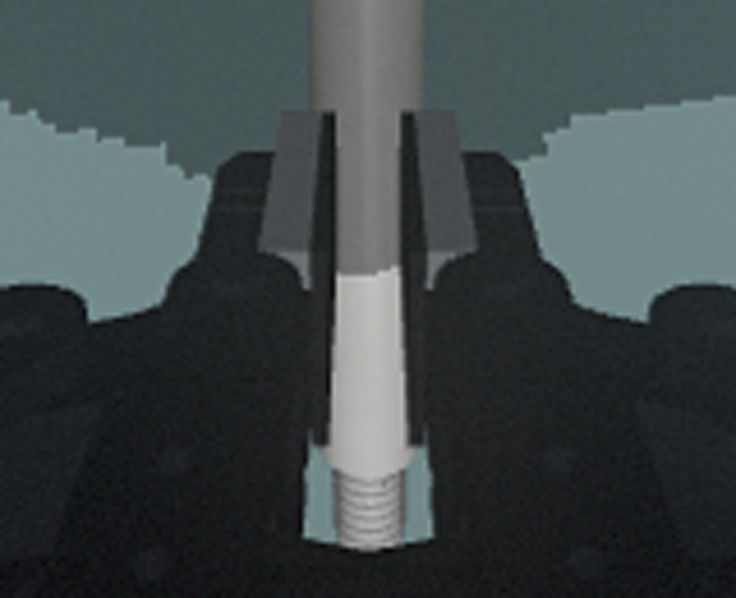

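Run:
```python
from h import *
s=get_state();c=cam("side",s)
for dz in [0,.01,.0187,.025]:
  for dx in (-.011,.011):
    print(dz,dx,((proj(c,s['tcp_pos']+[dx,0.006,dz])[0]-[200,150])*5).round(0))
im=read_camera("side");cv2.imwrite("pics/s3.png",cv2.resize(im[185:225,250:320,::-1],None,fx=10,fy=10,interpolation=2))
im=read_camera("scene");cv2.imwrite("pics/c3.png",cv2.resize(im[140:240,240:360,::-1],None,fx=6,fy=6,interpolation=2))
c=cam("scene",s)
for dz in [0,.01,.0187,.025]:
    print(dz,((proj(c,s['tcp_pos']+[0,0,dz])[0]-[240,140])*6).round(0))
```

```text
0 -0.011 [457. 323.]
0 0.011 [410. 322.]
0.01 -0.011 [458. 305.]
0.01 0.011 [411. 304.]
0.0187 -0.011 [459. 289.]
0.0187 0.011 [411. 288.]
0.025 -0.011 [459. 277.]
0.025 0.011 [412. 277.]
0 [337. 453.]
0.01 [338. 430.]
0.0187 [340. 409.]
0.025 [341. 394.]
```

View pics/s3.png

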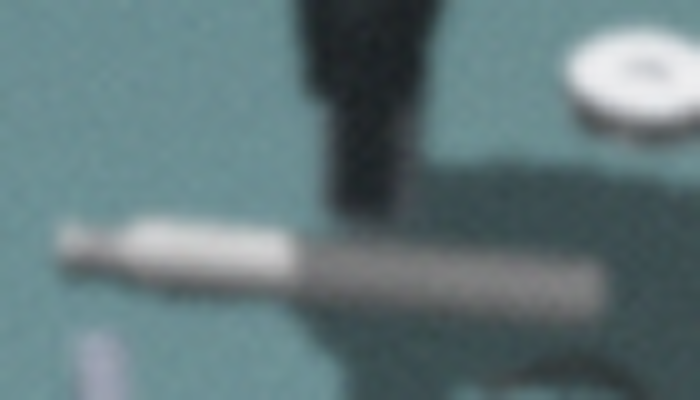

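View pics/c3.png

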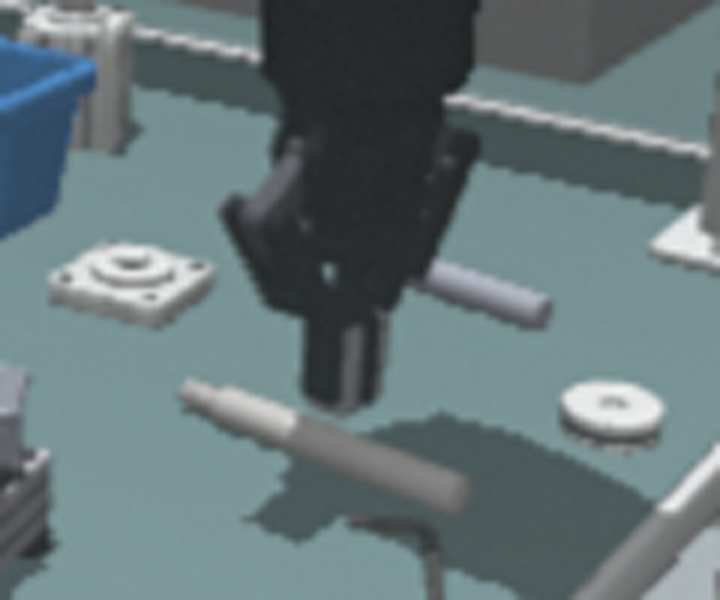

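Call:
{"method": "step_arm", "body": {"targets": [[[0, 0, 0], [0, 0, 0], 4.0], [[0, 0, 0], [0, 0, 0], 4.0], [[0, 0, 0], [0, 0, 0], 4.0], [[0, 0, 0], [0, 0, 0], 4.0], [[0, 0, 0], [0.4, 0, 0], 4.0], [[0, 0, 0], [0.4, 0, 0], 4.0], [[0, 0, 0], [0.4, 0, 0], 4.0], [[0, 0, 0], [0.4, 0, 0], 4.0], [[0, 0, 0], [0.2, 0, 0], 4.0], [[0, 0, 0], [0, 0, 0], 4.0]]}}

```text
clock: 4.05
tcp_pos: [0.4472, -0.0445, -0.0136]
orientation: [0.705, 0.049, 0.706, -0.049]
wrist_force: [0.6, -0.3, 0.3]
finger_gap: 0.0401
```

Run:
```python
from h import *
s=get_state();c=cam("side",s);print(s['clock'],s['tcp_pos'],s['wrist_force'])
for dz in [0,.01,.0187,.025]:
    print(dz,((proj(c,s['tcp_pos']+[0,0.027,dz])[0]-[250,185])*10).round(0))
im=read_camera("side");cv2.imwrite("pics/s4.png",cv2.resize(im[185:225,250:320,::-1],None,fx=10,fy=10,interpolation=2))
im=read_camera("scene");cv2.imwrite("pics/c4.png",cv2.resize(im[140:240,240:360,::-1],None,fx=6,fy=6,interpolation=2))
```

```text
4.05 [ 0.44724476 -0.04454037 -0.01364106] [ 0.57491859 -0.3027522   0.34191096]
0 [370. 413.]
0.01 [372. 378.]
0.0187 [373. 346.]
0.025 [374. 323.]
```

View pics/s4.png

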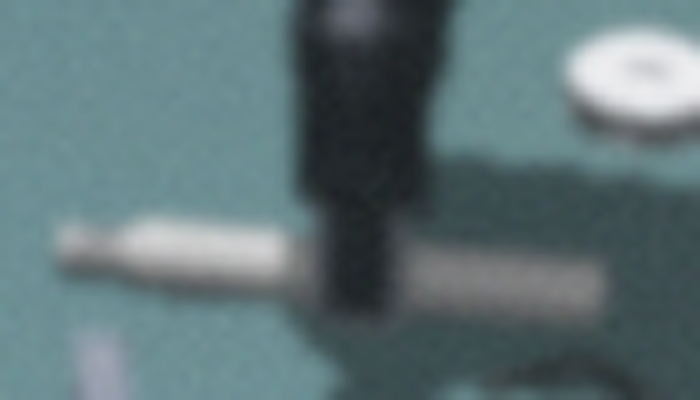

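View pics/c4.png

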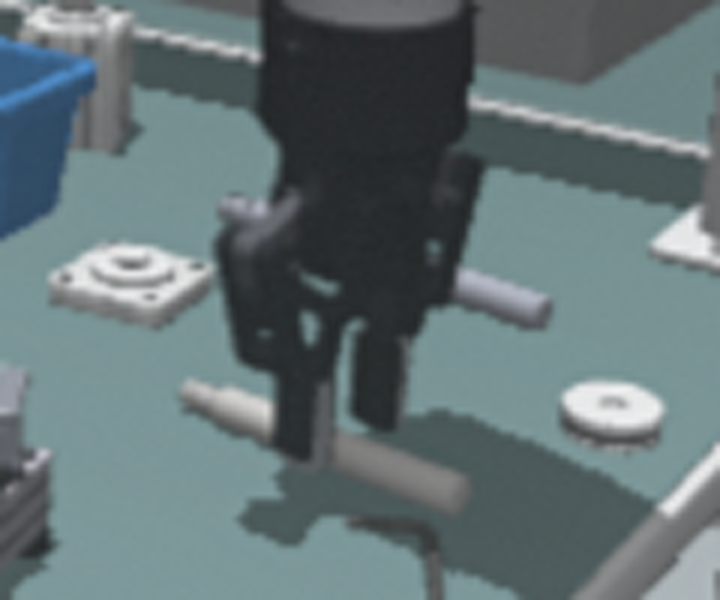

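Call:
{"method": "step_arm", "body": {"targets": [[[0, 0, 0], [0.3, 0, 0.1], 4.0], [[0, 0, 0], [0.3, 0, 0], 4.0], [[0, 0, 0], [0, 0, 0], 4.0], [[0, 0, 0], [0, 0, 0], 0.8], [[0, 0, 0], [0, 0, 0], 0.8], [[0, 0, 0], [0, 0, 0], 0.8], [[0, 0, 0], [0, 0, 0], 0.8], [[0, 0, 0], [0, 0, 0], 0.8], [[0, 0, 0], [0, 0, 0], 0.8], [[0, 0, 0], [0, 0, 0], 0.8]], "force": 100}}

```text
clock: 5.15
tcp_pos: [0.4487, -0.0448, -0.0188]
orientation: [0.706, 0.049, 0.705, -0.049]
wrist_force: [-1.4, -0.1, 5.5]
finger_gap: 0.013
```

Run:
```python
from h import *
s=get_state();c=cam("side",s);print(s['clock'],s['tcp_pos'],s['wrist_force'],s['joint_pos'].round(3))
im=read_camera("side");cv2.imwrite("pics/s5.png",cv2.resize(im[185:225,250:320,::-1],None,fx=10,fy=10,interpolation=2))
im=read_camera("wrist");cv2.imwrite("pics/w5.png",im[:,:,::-1])
```

```text
5.15 [ 0.44870264 -0.04483728 -0.01878651] [-1.4119573  -0.14894209  5.50761436] [-0.278  0.285 -0.616  0.67  -0.    -0.138]
```

View pics/s5.png

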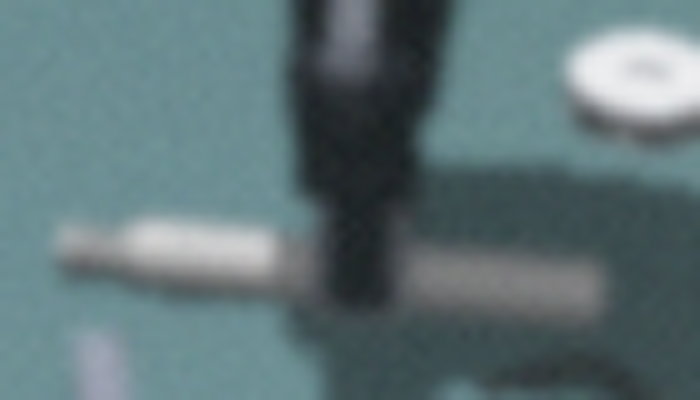

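View pics/w5.png

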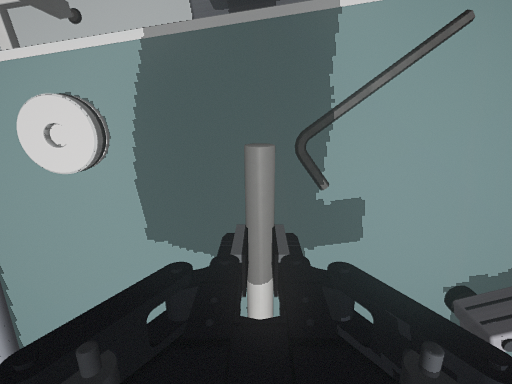

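Run:
```python
from h import *
s=get_state();
c=cam("side",s);c2=cam("scene",s)
for z in [0,.004,.008,.012,.016,.02]:
    p=s['tcp_pos'].copy();p[2]=z
    print(z,[((proj(c,p+[0,dy,0])[0]-[250,185])*10).round(0).tolist() for dy in (.008,.016)],[((proj(c2,p+[0,dy,0])[0]-[260,180])*10).round(0).tolist() for dy in (.008,.016)])
im=read_camera("scene");cv2.imwrite("pics/c5.png",cv2.resize(im[180:235,260:330,::-1],None,fx=10,fy=10,interpolation=2))
```

```text
0 [[364.0, 318.0], [365.0, 337.0]] [[340.0, 388.0], [323.0, 402.0]]
0.004 [[364.0, 304.0], [365.0, 323.0]] [[341.0, 373.0], [324.0, 386.0]]
0.008 [[365.0, 289.0], [366.0, 308.0]] [[343.0, 357.0], [325.0, 370.0]]
0.012 [[366.0, 275.0], [366.0, 294.0]] [[344.0, 341.0], [326.0, 354.0]]
0.016 [[366.0, 260.0], [367.0, 279.0]] [[345.0, 325.0], [328.0, 338.0]]
0.02 [[367.0, 246.0], [368.0, 264.0]] [[346.0, 309.0], [329.0, 322.0]]
```

View pics/c5.png

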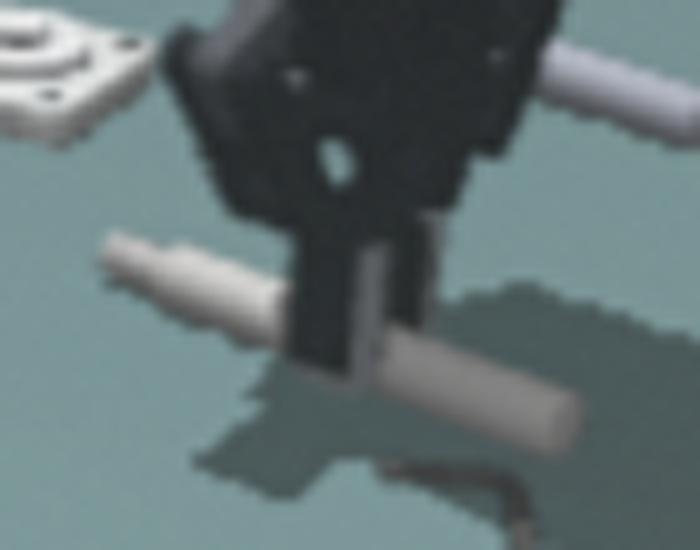

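Call:
{"method": "step_arm", "body": {"targets": [[[0, 0, 0], [0, 0, 0], 3.5], [[0, 0, 0], [0, 0, 0], 3.5], [[0, 0, 0], [0, 0, 0], 3.5], [[0, 0, 0], [0.3, 0, 0], 3.5], [[0, 0, 0], [0.3, 0, 0], 3.5], [[0, 0, 0], [0, 0, 0], 0.8], [[0, 0, 0], [0, 0, 0], 0.8], [[0, 0, 0], [0, 0, 0], 0.8], [[0, 0, 0], [0, 0, 0], 0.8], [[0, 0, 0], [0, 0, 0], 0.8]], "force": 80}}

```text
clock: 6.3
tcp_pos: [0.4517, -0.0456, -0.0221]
orientation: [0.708, 0.049, 0.703, -0.05]
wrist_force: [-4.8, 1.4, 29.8]
finger_gap: 0.014
```

Run:
```python
from h import *
s=get_state();c=cam("side",s);print(s['clock'],s['tcp_pos'],s['wrist_force'],s['finger_gap'])
im=read_camera("scene");cv2.imwrite("pics/c6.png",cv2.resize(im[180:235,260:330,::-1],None,fx=10,fy=10,interpolation=2))
```

```text
6.3 [ 0.45174696 -0.04560064 -0.02206712] [-4.76376057  1.36849738 29.82520713] 0.013993650662478553
```

View pics/c6.png

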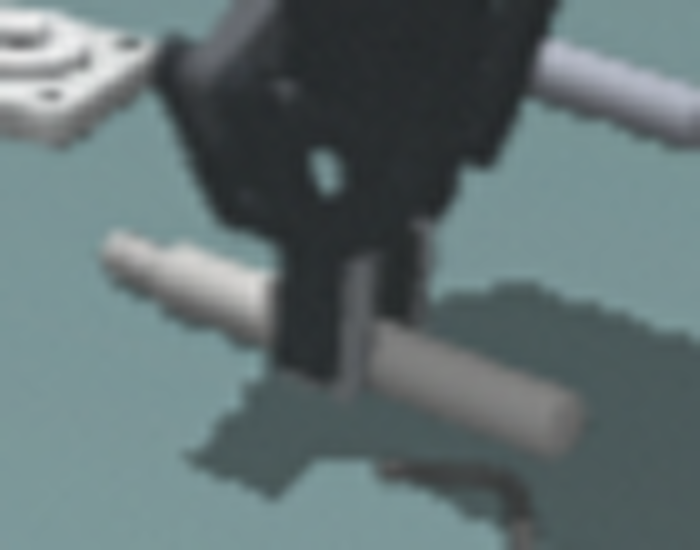

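Call:
{"method": "step_arm", "body": {"targets": [[[0, 0, 0], [-0.4, 0, 0], 0.8], [[0, 0, 0], [-1.0, 0, 0], 0.8], [[0, 0, 0], [-2.0, 0, 0], 0.8], [[0, 0, 0], [-2.5, 0, 0], 0.8], [[0, 0, 0], [-2.5, 0, 0], 0.8], [[0, 0, 0], [-2.5, 0, 0], 0.8], [[0, 0, 0], [-1, 0, 0], 0.8], [[0, 0, 0], [0, 0, 0], 0.8], [[0, 0, 0], [0, 0, 0], 0.8], [[0, 0, 0], [0, 0, 0], 0.8]], "force": 100}}

```text
clock: 7.35
tcp_pos: [0.4474, -0.0444, 0.0923]
orientation: [0.704, 0.05, 0.706, -0.049]
wrist_force: [-0.5, -0.6, -2.1]
finger_gap: 0.0136
```

Run:
```python
from h import *
s=get_state();print(s['clock'],s['tcp_pos'],s['wrist_force'],s['finger_gap'],s['joint_pos'].round(3))
for n in ("wrist","side"):
    im=read_camera(n);cv2.imwrite(f"pics/{n}7.png",im[:,:,::-1])
    c=cam(n,s)
    for d in silhouettes(n,"medium_mid")[:2]:
        m=d['mask'].astype(np.uint8);print(n,d['p'],d['extent'])
        pts=np.argwhere(m)[:,::-1].astype(np.float32)
        b=cv2.boxPoints(cv2.minAreaRect(pts));print(b.round(0).tolist())
# seat: rod center z .05 ; assume 30mm behind TCP
plan(s,[.5312,.1737,.11],99.3,10)
```

```text
7.35 [ 0.44738175 -0.0444333   0.09231049] [-0.53896584 -0.55224292 -2.05065487] 0.01356823192026056 [-0.278  0.149 -0.465  0.96   0.    -0.138]
wrist 0.63 [246.4, 139.2, 28.7, 178.9]
[[244.0, 139.0], [275.0, 139.0], [275.0, 319.0], [244.0, 319.0]]
side 0.78 [258.3, 161.9, 57.7, 10.7]
[[257.0, 170.0], [257.0, 162.0], [314.0, 166.0], [314.0, 173.0]]
total rot [-17.3   -0.16  -0.05] d world mm [ 83.8 218.1  17.7] tool shift now cm [-1.77 22.77  5.26] in target axes cm [-1.77 20.17 11.8 ]
0 [-0.18, 2.28, 0.53] [-1.73, -0.02, -0.0]
1 [-0.18, 2.26, 0.59] [-1.73, -0.02, -0.0]
2 [-0.18, 2.24, 0.66] [-1.73, -0.02, -0.0]
3 [-0.18, 2.22, 0.73] [-1.73, -0.02, -0.0]
4 [-0.18, 2.2, 0.8] [-1.73, -0.02, -0.0]
5 [-0.18, 2.17, 0.86] [-1.73, -0.02, -0.0]
6 [-0.18, 2.14, 0.93] [-1.73, -0.02, -0.0]
7 [-0.18, 2.12, 0.99] [-1.73, -0.02, -0.0]
8 [-0.18, 2.08, 1.06] [-1.73, -0.02, -0.0]
9 [-0.18, 2.05, 1.12] [-1.73, -0.02, -0.0]
```

View pics/wrist7.png

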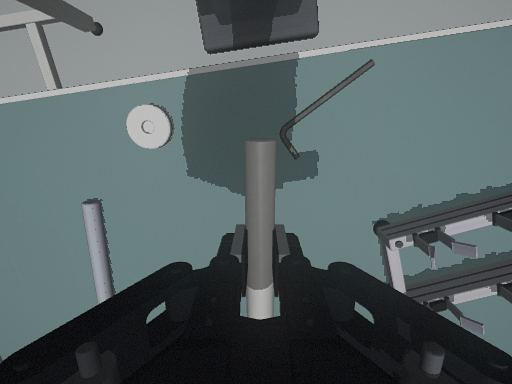

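View pics/side7.png

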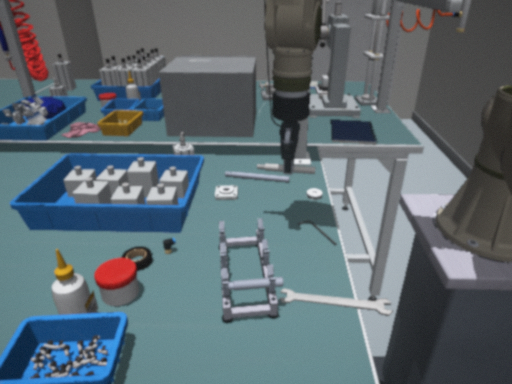

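Run:
```python
from h import *
s=get_state();c=cam("wrist",s);Rc=q2R(s['orientation'])
for off in (-.006,-.003,0,.003):
  for d in (.022,.027,.032):
    print(off,d,proj(c,s['tcp_pos']+Rc@np.array([-d+.008,0,-.055+off]))[0].round(1),proj(c,s['tcp_pos']+Rc@np.array([-d-.008,0,-.055+off]))[0].round(1))
c=cam("side",s)
for d in (.022,.027,.032):
    m=s['tcp_pos']+Rc@np.array([-d,0,0]);ax=Rc[:,2]
    print(d,proj(c,[m-ax*.055,m+ax*.073]).round(1).tolist())
```

```text
-0.006 0.022 [258.9 132. ] [258.7 134.3]
-0.006 0.027 [258.8 132.6] [258.7 135.1]
-0.006 0.032 [258.8 133.3] [258.7 136. ]
-0.003 0.022 [258.9 137.5] [258.8 140.5]
-0.003 0.027 [258.8 138.4] [258.7 141.5]
-0.003 0.032 [258.8 139.3] [258.7 142.7]
0 0.022 [258.9 143. ] [258.8 146.6]
0 0.027 [258.8 144. ] [258.7 147.9]
0 0.032 [258.8 145.1] [258.7 149.2]
0.003 0.022 [258.9 148.4] [258.8 152.6]
0.003 0.027 [258.8 149.6] [258.7 154.1]
0.003 0.032 [258.8 150.9] [258.7 155.7]
0.022 [[313.3, 173.2], [255.8, 168.9]]
0.027 [[313.5, 171.2], [255.8, 166.9]]
0.032 [[313.6, 169.1], [255.8, 164.9]]
```

Run:
```python
from h import *
s=get_state()
plan(s,[.5342,.1742,.092],99.3,10)
```

```text
total rot [-17.3   -0.09  -0.03] d world mm [ 86.2 218.8  -0.9] tool shift now cm [ 0.09 22.86  5.49] in target axes cm [ 0.09 20.2  12.04]
0 [0.01, 2.29, 0.55] [-1.73, -0.01, -0.0]
1 [0.01, 2.27, 0.62] [-1.73, -0.01, -0.0]
2 [0.01, 2.25, 0.69] [-1.73, -0.01, -0.0]
3 [0.01, 2.23, 0.75] [-1.73, -0.01, -0.0]
4 [0.01, 2.2, 0.82] [-1.73, -0.01, -0.0]
5 [0.01, 2.18, 0.89] [-1.73, -0.01, -0.0]
6 [0.01, 2.15, 0.95] [-1.73, -0.01, -0.0]
7 [0.01, 2.12, 1.02] [-1.73, -0.01, -0.0]
8 [0.01, 2.09, 1.08] [-1.73, -0.01, -0.0]
9 [0.01, 2.06, 1.14] [-1.73, -0.01, -0.0]
```

Call:
{"method": "step_arm", "body": {"targets": [[[-1.9, 0, 0], [0, 2.54, 0.61], 0.8], [[-1.9, 0, 0], [0, 2.52, 0.69], 0.8], [[-1.9, 0, 0], [0, 2.5, 0.77], 0.8], [[-1.9, 0, 0], [0, 2.47, 0.84], 0.8], [[-1.9, 0, 0], [0, 2.44, 0.91], 0.8], [[-1.9, 0, 0], [0, 2.41, 1.0], 0.8], [[-1.9, 0, 0], [0, 2.38, 1.07], 0.8], [[-2, 0, 0], [0, 2.35, 1.14], 0.8], [[-2, 0, 0], [0, 2.3, 1.22], 0.8], [[0, 0, 0], [0, 0, 0], 0.8]]}}

```text
clock: 8.55
tcp_pos: [0.5339, 0.177, 0.0933]
orientation: [0.705, -0.058, 0.704, 0.059]
wrist_force: [-0.1, -0.9, -1.0]
finger_gap: 0.0135
```

Run:
```python
from h import *
s=get_state();print(s['clock'],s['tcp_pos'],s['wrist_force'],s['finger_gap'])
for n in ("wrist","side","scene"):
    im=read_camera(n);cv2.imwrite(f"pics/{n}8.png",im[:,:,::-1])
plan(s,[.5342,.1742,.06],99.3,1)
a=cv2.resize(cv2.imread("pics/side8.png")[180:330,190:340],(400,400),interpolation=2)
b=cv2.resize(cv2.imread("pics/scene8.png")[150:300,120:270],(400,400),interpolation=2)
cv2.imwrite("pics/z8.png",cv2.hconcat([a,b]))
```

```text
8.55 [0.53388051 0.17704709 0.09327709] [-0.05585995 -0.94587775 -1.00409356] 0.013461911548705543
total rot [ 0.21  0.05 -0.05] d world mm [  0.3  -2.8 -33.3] tool shift now cm [ 3.33 -0.29 -0.02] in target axes cm [ 3.33 -0.29 -0.01]
0 [3.33, -0.29, -0.02] [0.21, 0.05, -0.05]
```

View pics/z8.png

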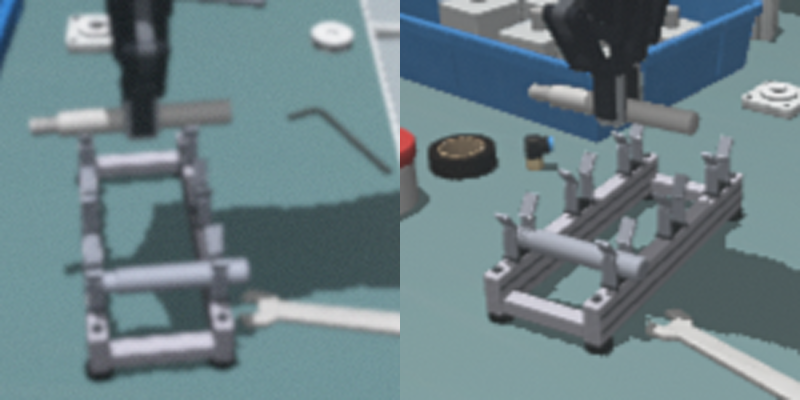

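View pics/wrist8.png

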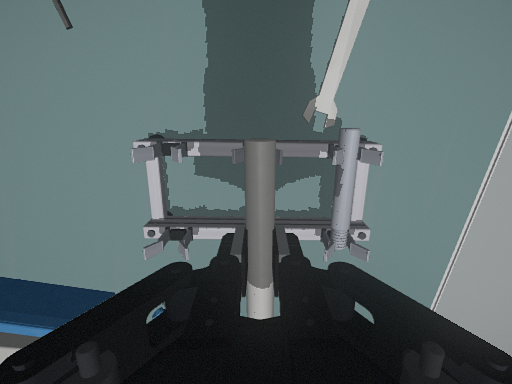

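Call:
{"method": "step_arm", "body": {"targets": [[[0, 0, 0], [0.8, -0.15, 0], 0.8], [[0, 0, 0], [1.0, -0.14, 0], 0.8], [[0, 0, 0], [1.2, 0, 0], 0.8], [[0, 0, 0], [1.0, 0, 0], 0.8], [[0, 0, 0], [0.8, 0, 0], 0.8], [[0, 0, 0], [0.8, 0, 0], 0.8], [[0, 0, 0], [0.6, 0, 0], 0.8], [[0, 0, 0], [0.5, 0, 0], 0.8], [[0, 0, 0], [0.3, 0, 0], 0.8], [[0, 0, 0], [0, 0, 0], 0.8]], "force": 120}}

```text
clock: 9.7
tcp_pos: [0.5329, 0.1726, 0.0233]
orientation: [0.705, -0.057, 0.705, 0.058]
wrist_force: [0.0, 6.2, -4.4]
finger_gap: 0.0128
```

```bash
cat > look.py <<'E'
from h import *
import sys
k=sys.argv[1]
s=get_state();print(s['clock'],s['tcp_pos'],s['wrist_force'].round(1),s['finger_gap'])
for n in ("wrist","side","scene"):
    im=read_camera(n);cv2.imwrite(f"pics/{n}{k}.png",im[:,:,::-1])
a=cv2.resize(cv2.imread(f"pics/side{k}.png")[200:330,200:300],(420,546),interpolation=2)
b=cv2.resize(cv2.imread(f"pics/scene{k}.png")[175:290,140:260],(380,364),interpolation=2)
b=cv2.copyMakeBorder(b,0,546-364,0,0,0)
cv2.imwrite(f"pics/z{k}.png",cv2.hconcat([a,b]))
E
python3 look.py 9
```

```text
9.7 [0.53293832 0.17264272 0.02327604] [ 0.   6.2 -4.4] 0.012825198152587805
```

View pics/z9.png

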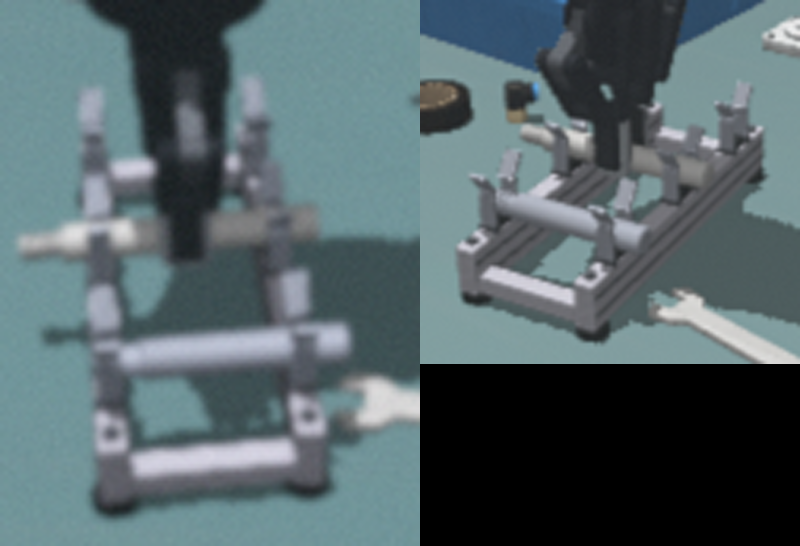

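View pics/wrist9.png

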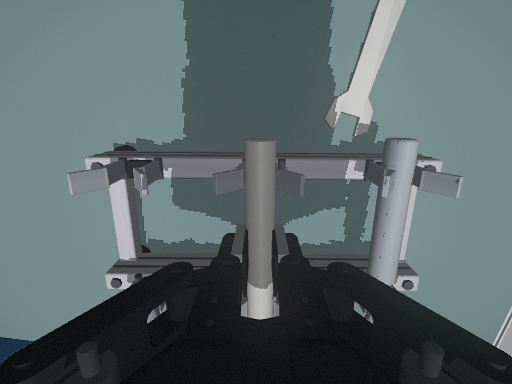

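Call:
{"method": "step_arm", "body": {"targets": [[[0, 0, 0], [0.2, 0, 0], 0.8], [[0, 0, 0], [0.2, 0, 0], 0.8], [[0, 0, 0], [0.2, 0, 0], 0.8], [[0, 0, 0], [0, 0, 0], 0.8], [[0, 0, 0], [0, 0, 0], 0.8], [[0, 0, 0], [0, 0, 0], 0.8], [[0, 0, 0], [0, 0, 0], 0.8], [[0, 0, 0], [0, 0, 0], 0.8], [[0, 0, 0], [0, 0, 0], 0.8], [[0, 0, 0], [0, 0, 0], 0.8]]}}

```text
clock: 10.85
tcp_pos: [0.5337, 0.1736, 0.0201]
orientation: [0.706, -0.057, 0.704, 0.059]
wrist_force: [-5.8, 6.0, 12.2]
finger_gap: 0.0125
```

```bash
python3 look.py 10
```

```text
10.85 [0.53371083 0.17356688 0.02012468] [-5.8  6.  12.2] 0.012486468700274908
```

View pics/z10.png

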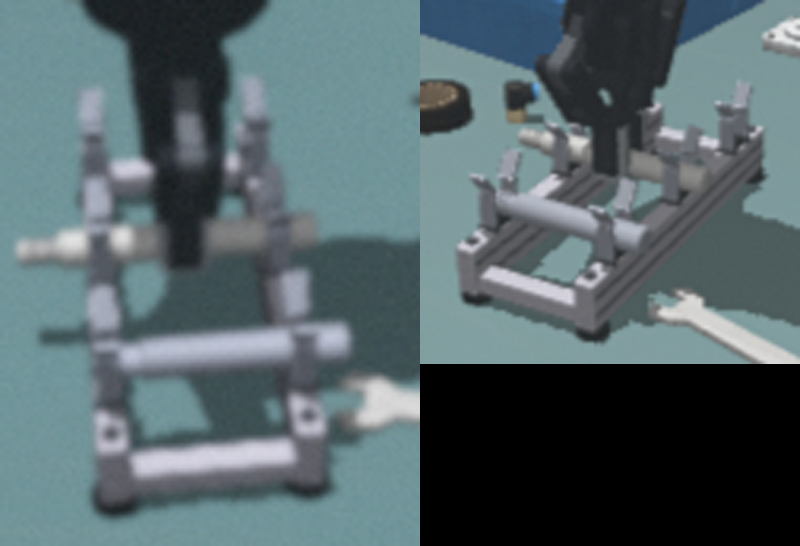

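View pics/wrist10.png

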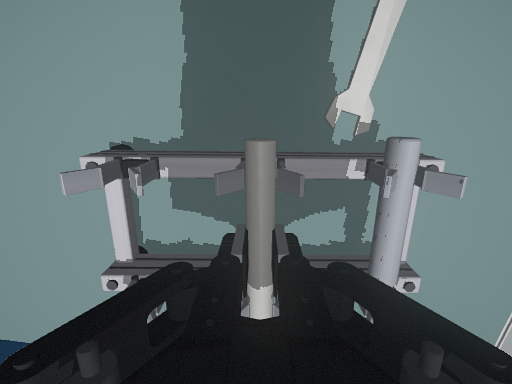

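```bash
cat > ov.py <<'E'
from h import *
import sys
k=sys.argv[1];s=get_state()
which=sys.argv[2]
seat={'m':np.array([.5312,.1737,0]),'l':np.array([.5425,.1046,0]),'s':np.array([.5199,.2428,0])}[which]
ax=np.array([.987,.162,0]);
lo,hi={'m':(-.055,.073),'l':(-.081,.099),'s':(-.04,.04)}[which]
off=float(sys.argv[3]) if len(sys.argv)>3 else 0
for n,(x0,y0,x1,y1) in dict(side=(200,225,300,300),scene=(140,185,260,275)).items():
    im=cv2.imread(f"pics/{n}{k}.png");c=cam(n,s);f=6
    z=cv2.resize(im[y0:y1,x0:x1],None,fx=f,fy=f,interpolation=2)
    for h,col in ((.05,(0,255,0)),(.058,(0,0,255))):
        for r in (-.008,.008):
            # silhouette edges: offset perpendicular to view and axis
            K,Rm,t=c;p=seat+[0,0,h];v=p-t;v/=np.linalg.norm(v);pr=np.cross(v,ax);pr/=np.linalg.norm(pr)
            P=np.array([p+ax*(lo+off)+pr*r,p+ax*(hi+off)+pr*r]);q=((proj(c,P)-[x0,y0]+.5)*f).astype(int)
            cv2.line(z,tuple(map(int,q[0])),tuple(map(int,q[1])),col,1)
    cv2.imwrite(f"pics/ov_{n}{k}{which}.png",z)
E
python3 ov.py 10 m; python3 ov.py 10 s
```

```text
(no output)
```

View pics/ov_side10m.png

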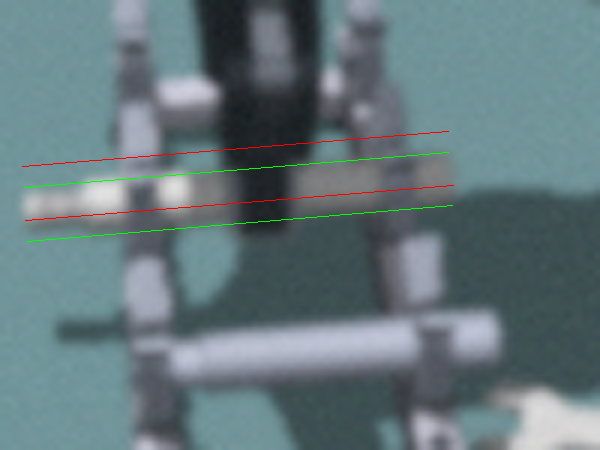

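View pics/ov_side10s.png

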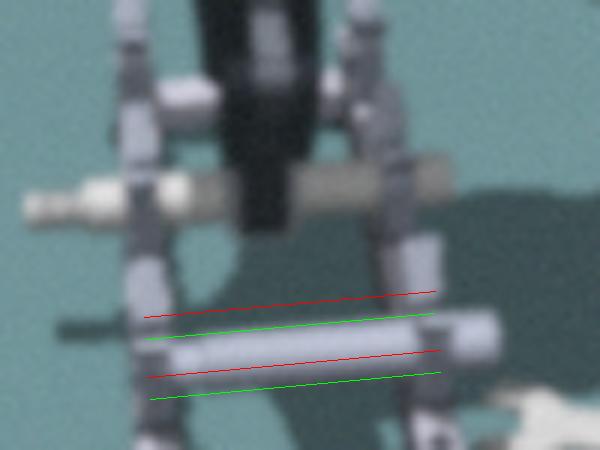

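View pics/ov_scene10m.png

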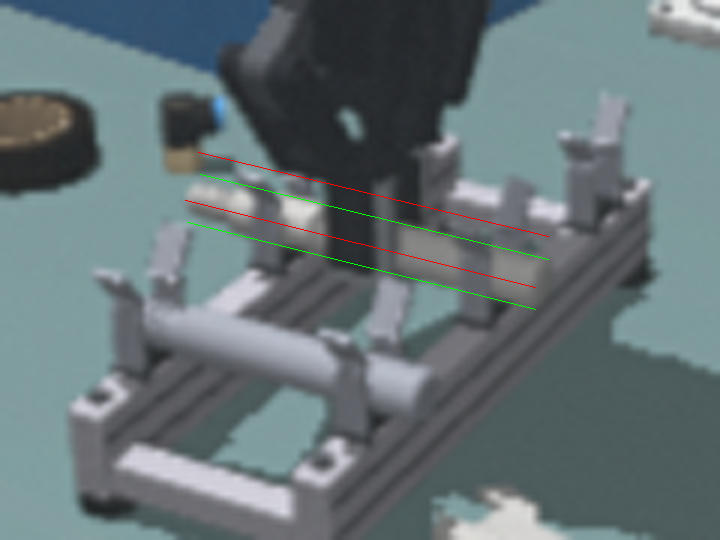

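Call:
{"method": "step_arm", "body": {"targets": [[[0, 0, 0], [0, 0, 0], 3.2], [[0, 0, 0], [0, 0, 0], 3.2], [[0, 0, 0], [0, 0, 0], 3.2], [[0, 0, 0], [-0.5, 0, 0], 3.2], [[0, 0, 0], [-1.5, 0, 0], 3.2], [[0, 0, 0], [-2.0, 0, 0], 3.2], [[0, 0, 0], [-2.0, 0, 0], 3.2], [[0, 0, 0], [-2.5, 0, 0], 3.2], [[0, 0, 0], [-2.5, 0, 0], 3.2], [[0, 0, 0], [0, 0, 0], 4]]}}

```text
clock: 12.0
tcp_pos: [0.536, 0.1717, 0.1318]
orientation: [0.707, -0.057, 0.702, 0.057]
wrist_force: [0.3, -0.4, 0.1]
finger_gap: 0.0398
```

```bash
python3 look.py 11; python3 ov.py 11 m
```

```text
12.0 [0.53601251 0.17170507 0.13180147] [ 0.3 -0.4  0.1] 0.03982118928221158
```

View pics/ov_scene11m.png

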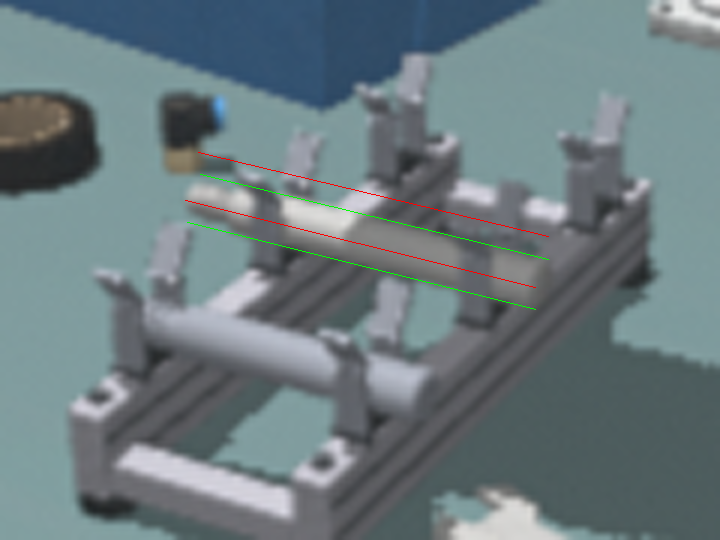

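View pics/ov_side11m.png

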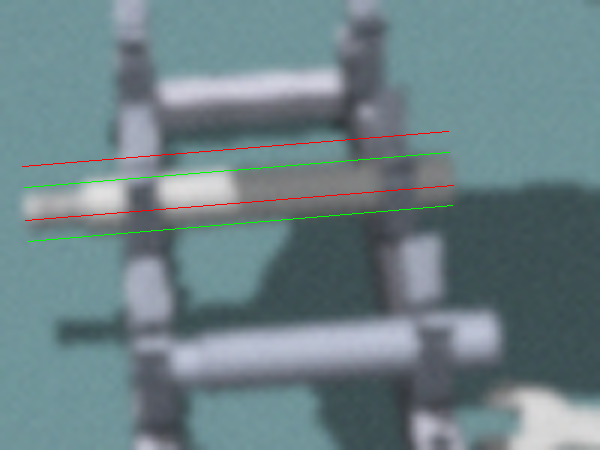

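View pics/wrist11.png

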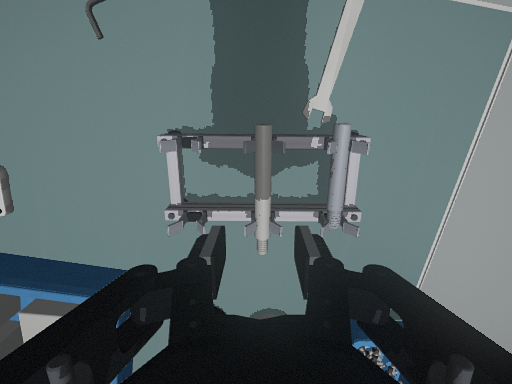

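Run:
```python
from h import *
s=get_state()
plan(s,[.5165,-.2242,.11],81.1,10)
```

```text
total rot [18.19 -0.02  0.02] d world mm [ -16.6 -395.6  -17.4] tool shift now cm [  1.75 -38.77  -8.03] in target axes cm [  1.74 -39.34   4.48]
0 [0.18, -3.88, -0.8] [1.82, -0.0, 0.0]
1 [0.18, -3.9, -0.68] [1.82, -0.0, 0.0]
2 [0.18, -3.92, -0.56] [1.82, -0.0, 0.0]
3 [0.18, -3.94, -0.43] [1.82, -0.0, 0.0]
4 [0.17, -3.95, -0.31] [1.82, -0.0, 0.0]
5 [0.17, -3.95, -0.18] [1.82, -0.0, 0.0]
6 [0.17, -3.96, -0.05] [1.82, -0.0, 0.0]
7 [0.17, -3.96, 0.07] [1.82, -0.0, 0.0]
8 [0.17, -3.95, 0.2] [1.82, -0.0, 0.0]
9 [0.17, -3.95, 0.32] [1.82, -0.0, 0.0]
```

Call:
{"method": "step_arm", "body": {"targets": [[[1.8, 0, 0], [0.17, -3.88, -0.8], 4.5], [[1.8, 0, 0], [0.17, -3.9, -0.68], 4.5], [[1.8, 0, 0], [0.17, -3.92, -0.56], 4.5], [[1.8, 0, 0], [0.17, -3.94, -0.43], 4.5], [[1.8, 0, 0], [0.17, -3.95, -0.3], 4.5], [[1.8, 0, 0], [0.17, -3.95, -0.18], 4.5], [[1.8, 0, 0], [0.17, -3.96, -0.05], 4.5], [[1.8, 0, 0], [0.17, -3.96, 0.07], 4.5], [[1.9, 0, 0], [0.17, -3.95, 0.2], 4.5], [[1.9, 0, 0], [0.17, -3.95, 0.32], 4.5]]}}

```text
clock: 13.15
tcp_pos: [0.5161, -0.2252, 0.1092]
orientation: [0.704, 0.056, 0.706, -0.055]
wrist_force: [0.9, 0.5, 0.3]
finger_gap: 0.045
```

Call:
{"method": "step_arm", "body": {"targets": [[[0, 0, 0], [0, 0, 0], 4.5], [[0, 0, 0], [0, 0, 0], 4.5], [[0, 0, 0], [0, 0, 0], 4.5], [[0, 0, 0], [0, 0, 0], 4.5], [[0, 0, 0], [0, 0, 0], 4.5], [[0, 0, 0], [0, 0, 0], 4.5], [[0, 0, 0], [0, 0, 0], 4.5], [[0, 0, 0], [0, 0, 0], 4.5], [[0, 0, 0], [0, 0, 0], 4.5], [[0, 0, 0], [0, 0, 0], 4.5]]}}

```text
clock: 14.15
tcp_pos: [0.5174, -0.2241, 0.1109]
orientation: [0.705, 0.055, 0.705, -0.055]
wrist_force: [-0.6, -0.3, 0.3]
finger_gap: 0.045
```

Run:
```python
from h import *
s=get_state();print(s['joint_pos'].round(3),s['tcp_pos'],s['clock'])
im=read_camera("wrist");c=cam("wrist",s)
cv2.imwrite("pics/w12.png",im[:,:,::-1])
for d in silhouettes("wrist","long_mid")[:2]:
    m=d['mask'].astype(np.uint8);pts=np.argwhere(m)[:,::-1].astype(np.float32)
    r=cv2.minAreaRect(pts);b=cv2.boxPoints(r)
    if np.linalg.norm(b[0]-b[1])>np.linalg.norm(b[1]-b[2]): b=np.roll(b,-1,0)
    e=np.array([(b[0]+b[1])/2,(b[2]+b[3])/2]);P=back(c,e,.008);v=P[1]-P[0]
    print(d['p'],e.round(1).tolist(),P.round(4).tolist(),'L',np.linalg.norm(v).round(4),np.degrees(np.arctan2(v[1],v[0])))
plan(s,[.5165,-.2242,-.02],81.1,1)
```

```text
[-0.551  0.339 -0.163  1.069  0.    -0.396] [ 0.51737623 -0.22406139  0.11085304] 14.15
0.57 [[260.0, 101.0], [260.0, 270.0]] [[0.4369, -0.2108, 0.008], [0.6171, -0.2388, 0.008]] L 0.1823 -8.844922298924029
total rot [-0.    0.01  0.  ] d world mm [-9.000e-01 -1.000e-01 -1.309e+02] tool shift now cm [13.09 -0.03 -0.09] in target axes cm [13.09 -0.03 -0.08]
0 [13.09, -0.03, -0.09] [-0.0, 0.01, 0.0]
```

View pics/w12.png

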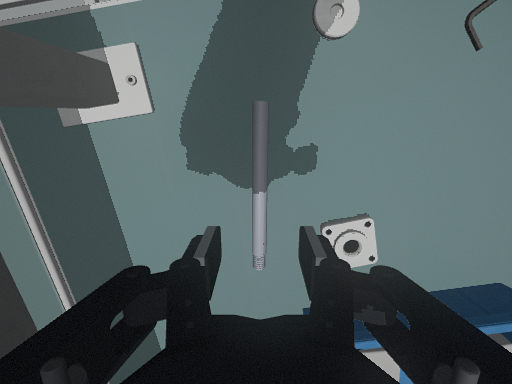

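Call:
{"method": "step_arm", "body": {"targets": [[[0, 0, 0], [3.0, 0, 0], 4.0], [[0, 0, 0], [3.0, 0, 0], 4.0], [[0, 0, 0], [3.0, 0, 0], 4.0], [[0, 0, 0], [2.0, 0, 0], 4.0], [[0, 0, 0], [1.2, 0, 0], 4.0], [[0, 0, 0], [0.7, 0, 0], 4.0], [[0, 0, 0], [0.35, 0, 0], 4.0], [[0, 0, 0], [0, 0, 0], 4.0], [[0, 0, 0], [0, 0, 0], 4.0], [[0, 0, 0], [0, 0, 0], 0.8]], "force": 80}}

```text
clock: 15.25
tcp_pos: [0.5181, -0.2245, -0.0207]
orientation: [0.706, 0.055, 0.704, -0.055]
wrist_force: [-0.3, -0.7, 0.0]
finger_gap: 0.0265
```

Call:
{"method": "step_arm", "body": {"targets": [[[0, 0, 0], [0, 0, 0], 0.8], [[0, 0, 0], [0, 0, 0], 0.8], [[0, 0, 0], [0, 0, 0], 0.8], [[0, 0, 0], [0, 0, 0], 0.8], [[0, 0, 0], [0, 0, 0], 0.8], [[0, 0, 0], [0, 0, 0], 0.8], [[0, 0, 0], [0, 0, 0], 0.8], [[0, 0, 0], [0, 0, 0], 0.8], [[0, 0, 0], [0, 0, 0], 0.8], [[0, 0, 0], [0, 0, 0], 0.8]], "force": 100}}

```text
clock: 16.25
tcp_pos: [0.518, -0.2245, -0.0205]
orientation: [0.706, 0.055, 0.704, -0.055]
wrist_force: [-1.1, 0.7, 5.8]
finger_gap: 0.0135
```

Call:
{"method": "step_arm", "body": {"targets": [[[0, 0, 0], [-0.4, 0, 0], 0.8], [[0, 0, 0], [-1.0, 0, 0], 0.8], [[0, 0, 0], [-2.0, 0, 0], 0.8], [[0, 0, 0], [-2.5, 0, 0], 0.8], [[0, 0, 0], [-2.5, 0, 0], 0.8], [[0, 0, 0], [-2.0, 0, 0], 0.8], [[0, 0, 0], [-0.8, 0, 0], 0.8], [[0, 0, 0], [0, 0, 0], 0.8], [[0, 0, 0], [0, 0, 0], 0.8], [[0, 0, 0], [0, 0, 0], 0.8]]}}

```text
clock: 17.25
tcp_pos: [0.5164, -0.2235, 0.0889]
orientation: [0.704, 0.055, 0.706, -0.054]
wrist_force: [-0.5, 0.7, -3.0]
finger_gap: 0.0135
```

Run:
```python
from h import *
s=get_state();Rc=q2R(s['orientation']);print(s['clock'],s['tcp_pos'],s['wrist_force'],s['finger_gap'])
for n in ("wrist","side","scene"):
    im=read_camera(n);cv2.imwrite(f"pics/{n}13.png",im[:,:,::-1])
    c=cam(n,s)
    for d in silhouettes(n,"long_mid")[:2]:
        m=d['mask'].astype(np.uint8);print(n,d['p'],d['extent'])
        b=cv2.boxPoints(cv2.minAreaRect(np.argwhere(m)[:,::-1].astype(np.float32)));print(b.round(0).tolist())
    for d in (.025,.03):
        m=s['tcp_pos']+Rc@np.array([-d,0,0]);ax=Rc[:,2]
        print(' exp',n,d,proj(c,[m-ax*.081,m+ax*.099]).round(1).tolist())
plan(s,[.5425,.1046,.092],99.3,10)
```

```text
17.25 [ 0.51641357 -0.22345614  0.08886906] [-0.54775209  0.6856742  -3.03400263] 0.01346753045802499
wrist 0.9 [242.4, 83.3, 35.0, 233.8]
[[243.0, 86.0], [276.0, 86.0], [276.0, 319.0], [243.0, 319.0]]
 exp wrist 0.025 [[258.8, 91.7], [258.9, 374.8]]
 exp wrist 0.03 [[258.7, 90.9], [258.8, 381.9]]
side 0.74 [224.5, 135.4, 66.1, 10.9]
[[223.0, 140.0], [223.0, 134.0], [290.0, 138.0], [290.0, 144.0]]
 exp side 0.025 [[290.8, 143.0], [223.6, 138.3]]
 exp side 0.03 [[290.9, 141.2], [223.5, 136.5]]
scene 0.53 [276.6, 131.8, 61.7, 21.8]
[[277.0, 140.0], [279.0, 132.0], [338.0, 147.0], [336.0, 155.0]]
 exp scene 0.025 [[334.9, 152.5], [278.5, 137.9]]
 exp scene 0.03 [[335.1, 150.5], [278.6, 136.1]]
total rot [-18.2   -0.12  -0.08] d world mm [ 26.1 328.1   3.1] tool shift now cm [-0.27 32.81 -2.5 ] in target axes cm [-0.31 31.95  7.88]
0 [-0.03, 3.28, -0.25] [-1.82, -0.01, -0.01]
1 [-0.03, 3.29, -0.15] [-1.82, -0.01, -0.01]
2 [-0.03, 3.29, -0.04] [-1.82, -0.01, -0.01]
3 [-0.03, 3.29, 0.06] [-1.82, -0.01, -0.01]
4 [-0.03, 3.29, 0.17] [-1.82, -0.01, -0.01]
5 [-0.03, 3.28, 0.27] [-1.82, -0.01, -0.01]
6 [-0.03, 3.27, 0.38] [-1.82, -0.01, -0.01]
7 [-0.03, 3.26, 0.48] [-1.82, -0.01, -0.01]
8 [-0.03, 3.24, 0.58] [-1.82, -0.01, -0.01]
9 [-0.03, 3.22, 0.69] [-1.82, -0.01, -0.01]
```

View pics/side13.png

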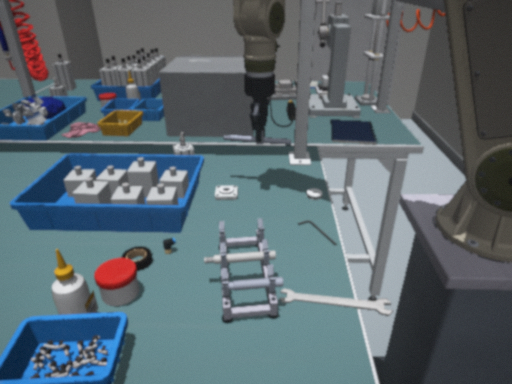

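View pics/wrist13.png

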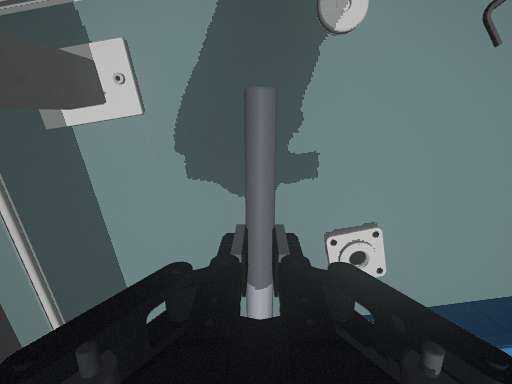

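Run:
```python
from h import *
c=cam("side");print(back(c,[(183,230),(205,157),(20,208)],0.0).round(3).tolist(),back(c,[(186,207),(205,155)],0.06).round(3).tolist())
print(proj(c,[[.640,.1206,.05],[.640,.1206,.10]]))
```

```text
[[0.679, 0.024, 0.0], [0.693, -0.367, 0.0], [1.095, -0.054, 0.0]] [[0.667, 0.024, 0.06], [0.67, -0.248, 0.06]]
[[190.32441655 238.0975235 ]
 [187.93103442 216.44574325]]
```

Call:
{"method": "step_arm", "body": {"targets": [[[-1.8, 0, 0], [-0.03, 3.28, -0.25], 0.8], [[-1.8, 0, 0], [-0.03, 3.29, -0.15], 0.8], [[-1.8, 0, 0], [-0.03, 3.29, -0.04], 0.8], [[-1.8, 0, 0], [-0.03, 3.29, 0.06], 0.8], [[-1.8, 0, 0], [-0.03, 3.29, 0.17], 0.8], [[-1.8, 0, 0], [-0.03, 3.28, 0.27], 0.8], [[-1.8, 0, 0], [-0.03, 3.27, 0.38], 0.8], [[-1.8, 0, 0], [-0.03, 3.26, 0.48], 0.8], [[-1.9, 0, 0], [-0.03, 3.24, 0.58], 0.8], [[-1.9, 0, 0], [-0.03, 3.0, 0.7], 0.8]], "force": 120}}

```text
clock: 18.55
tcp_pos: [0.5442, 0.1034, 0.0933]
orientation: [0.705, -0.058, 0.705, 0.058]
wrist_force: [0.2, -0.2, -3.2]
finger_gap: 0.0127
```

Call:
{"method": "step_arm", "body": {"targets": [[[0, 0, 0], [0, 0, 0], 0.8], [[0, 0, 0], [0, 0, 0], 0.8], [[0, 0, 0], [0, 0, 0], 0.8], [[0, 0, 0], [0, 0, 0], 0.8], [[0, 0, 0], [0, 0, 0], 0.8], [[0, 0, 0], [0, 0, 0], 0.8], [[0, 0, 0], [0, 0, 0], 0.8], [[0, 0, 0], [0, 0, 0], 0.8], [[0, 0, 0], [0, 0, 0], 0.8], [[0, 0, 0], [0, 0, 0], 0.8]]}}

```text
clock: 19.55
tcp_pos: [0.5442, 0.1019, 0.0933]
orientation: [0.705, -0.057, 0.705, 0.057]
wrist_force: [0.7, -0.4, -3.2]
finger_gap: 0.0128
```

```bash
python3 look.py 14
python3 - <<'E'
from h import *
s=get_state()
plan(s,[.5430,.1047,.02],99.3,1)
E
```

```text
19.55 [0.54424054 0.10192789 0.09329396] [ 0.7 -0.4 -3.2] 0.012775212727512484
total rot [0. 0. 0.] d world mm [ -1.3   2.7 -73.3] tool shift now cm [ 7.33  0.29 -0.08] in target axes cm [ 7.33  0.29 -0.08]
0 [7.33, 0.29, -0.08] [0.0, 0.0, 0.0]
```

View pics/wrist14.png

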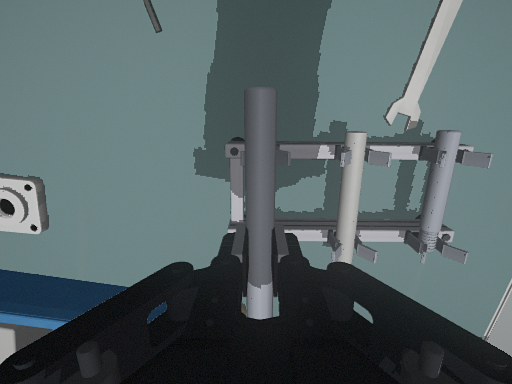

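View pics/scene14.png

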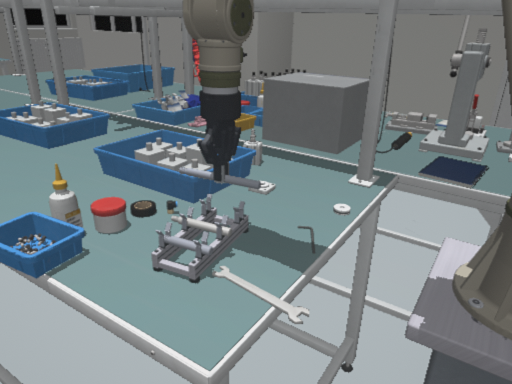

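Call:
{"method": "step_arm", "body": {"targets": [[[0, 0, 0], [0.8, 0.15, -0.04], 0.8], [[0, 0, 0], [1.0, 0.14, -0.04], 0.8], [[0, 0, 0], [1.2, 0, 0], 0.8], [[0, 0, 0], [1.0, 0, 0], 0.8], [[0, 0, 0], [0.8, 0, 0], 0.8], [[0, 0, 0], [0.8, 0, 0], 0.8], [[0, 0, 0], [0.6, 0, 0], 0.8], [[0, 0, 0], [0.5, 0, 0], 0.8], [[0, 0, 0], [0.3, 0, 0], 0.8], [[0, 0, 0], [0, 0, 0], 0.8]], "force": 120}}

```text
clock: 20.7
tcp_pos: [0.5422, 0.1047, 0.0224]
orientation: [0.704, -0.057, 0.705, 0.057]
wrist_force: [0.3, 0.8, -4.5]
finger_gap: 0.0126
```

Call:
{"method": "step_arm", "body": {"targets": [[[0, 0, 0], [0.2, 0, 0], 0.8], [[0, 0, 0], [0.2, 0, 0], 0.8], [[0, 0, 0], [0.2, 0, 0], 0.8], [[0, 0, 0], [0, 0, 0], 0.8], [[0, 0, 0], [0, 0, 0], 0.8], [[0, 0, 0], [0, 0, 0], 0.8], [[0, 0, 0], [0, 0, 0], 0.8], [[0, 0, 0], [0, 0, 0], 0.8], [[0, 0, 0], [0, 0, 0], 0.8], [[0, 0, 0], [0, 0, 0], 0.8]]}}

```text
clock: 21.7
tcp_pos: [0.5428, 0.1047, 0.0214]
orientation: [0.705, -0.058, 0.704, 0.057]
wrist_force: [-11.9, 0.3, 27.9]
finger_gap: 0.0128
```

```bash
python3 look.py 15; python3 ov.py 15 l
```

```text
21.7 [0.54275888 0.1046891  0.02142485] [-11.9   0.3  27.9] 0.0127567113901026
```

View pics/ov_side15l.png

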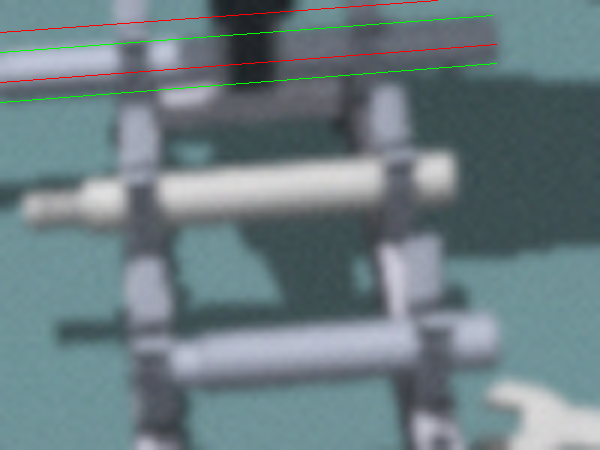

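View pics/ov_scene15l.png

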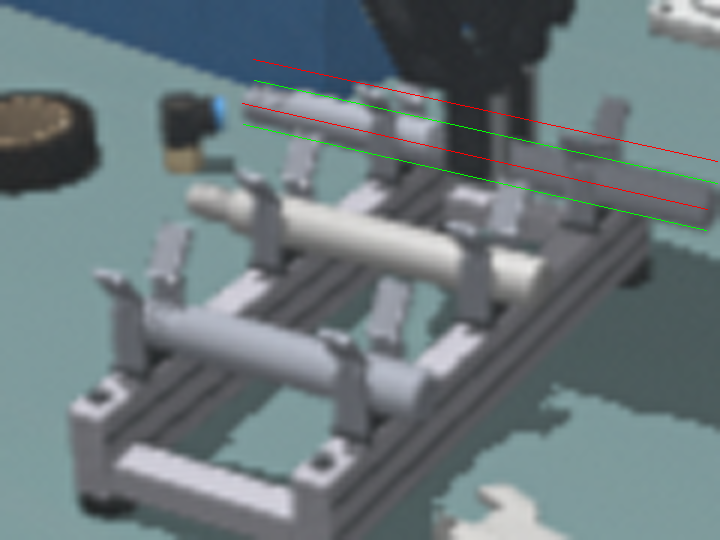

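Call:
{"method": "step_arm", "body": {"targets": [[[0, 0, 0], [0, 0, 0], 3.2], [[0, 0, 0], [0, 0, 0], 3.2], [[0, 0, 0], [0, 0, 0], 3.2], [[0, 0, 0], [-0.5, 0, 0], 3.2], [[0, 0, 0], [-1.5, 0, 0], 3.2], [[0, 0, 0], [-2.0, 0, 0], 3.2], [[0, 0, 0], [-2.5, 0, 0], 3.2], [[0, 0, 0], [-2.5, 0, 0], 3.2], [[0, 0, 0], [-2.5, 0, 0], 3.2], [[0, 0, 0], [-2.5, 0, 0], 3.2]]}}

```text
clock: 22.85
tcp_pos: [0.543, 0.1046, 0.1584]
orientation: [0.705, -0.057, 0.705, 0.057]
wrist_force: [0.2, -0.1, 0.3]
finger_gap: 0.0322
```

Call:
{"method": "step_arm", "body": {"targets": [[[0, 0, 0], [0, -4, 0], 4], [[0, 0, 0], [0, -4, 0], 4], [[0, 0, 0], [0, -4, 0], 4], [[0, 0, 0], [0, -3, 0], 4], [[0, 0, 0], [0, -3, 0], 4], [[0, 0, 0], [0, 0, 0], 4], [[0, 0, 0], [0, 0, 0], 4], [[0, 0, 0], [0, 0, 0], 4], [[0, 0, 0], [0, 0, 0], 4], [[0, 0, 0], [0, 0, 0], 4]]}}

```text
clock: 23.85
tcp_pos: [0.572, -0.072, 0.1574]
orientation: [0.705, -0.058, 0.705, 0.058]
wrist_force: [0.0, -0.5, -0.0]
finger_gap: 0.0396
```

```bash
sed -i 's/side=(200,225,300,300),scene=(140,185,260,275)/side=(180,205,300,300),scene=(140,170,265,265)/' ov.py; python3 look.py 16; python3 ov.py 16 l; python3 ov.py 16 m
```

```text
23.85 [ 0.57200066 -0.07196524  0.15741025] [ 0.  -0.5 -0. ] 0.03957245379852768
```

View pics/ov_side16l.png

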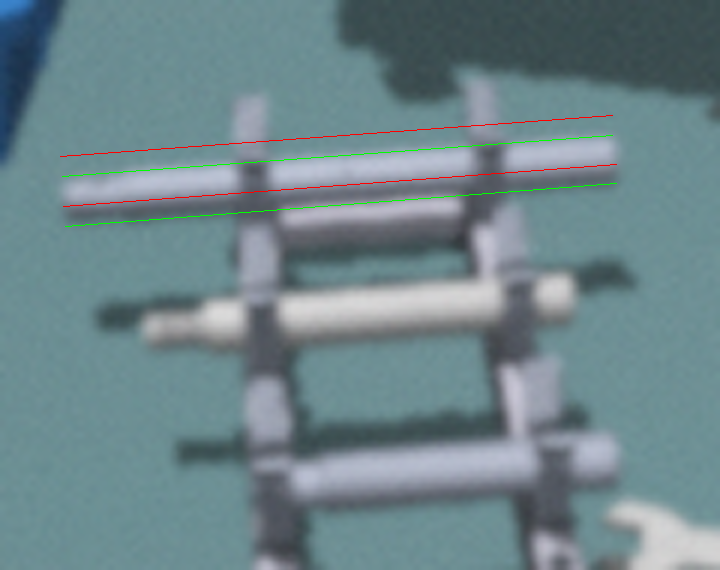

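View pics/ov_scene16l.png

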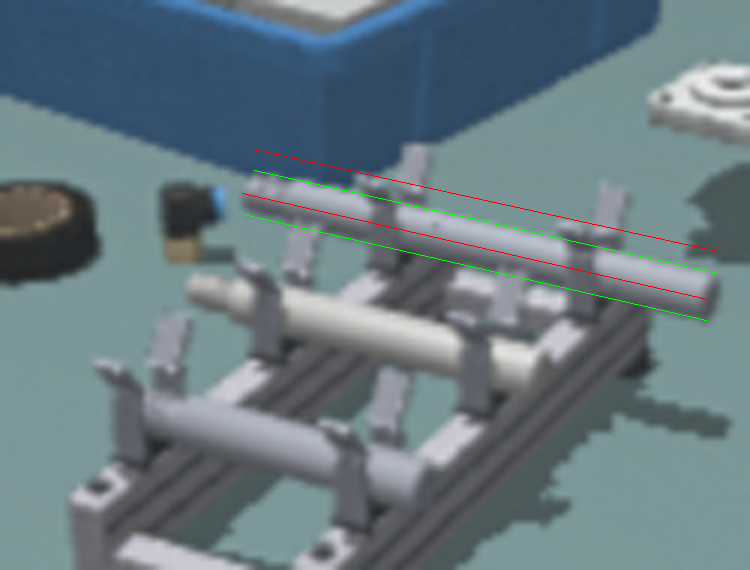

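View pics/wrist16.png

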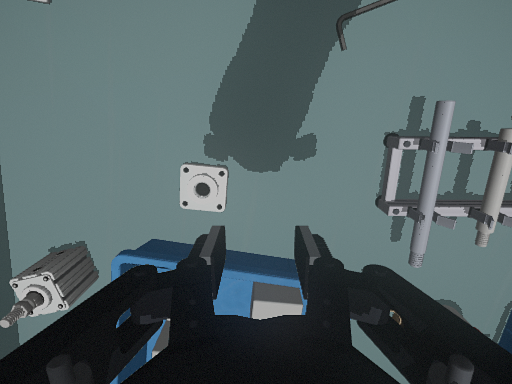

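```bash
python3 -c "
from workcell import *
print(hand_in())"
```

```text
the job is handed in; nothing more can be done
None
```

I clipped the 128 mm rod into the station next to the short rod and the 180 mm rod into the far station, then handed the job in at about 24 s. The hand-in gives no verdict.

**Last checks:**
- In the scene and side pictures, both rods lie on the outlines I projected for the fully home height (50 mm). They sit in their jaws as the fixed short rod does, and they are lengthwise on centre to within a few millimetres.
- Pressing home gave 12 N on the medium rod and 28 N on the long one.
- The gripper was clear of everything, with a wrist force of about 0.5 N, when I handed in.

**What disagreed:**
- **Finger length:** the reported TCP lies about 20 mm beyond the real fingertips. The first grasp closed just above the medium rod without moving it, and I had to go down to a reported z of about -0.02 m to grip. The fingertips pressed on the bench with up to 30 N while I did this.
- **Finger gap:** it read 13–14 mm on the 16 mm rods.
- **Overlap in the wrist picture:** while the medium rod was still held, the wrist picture did not clearly show the jaws over it. I judged "home" from the other two cameras and the force.
- **Height reading:** the pictures fix the height only to about 2 mm.

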